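# Fetch the flat tin from behind the paint containers

### The arm

A 6-joint arm with a two-finger parallel gripper is mounted at the origin on the work surface. World frame = base frame: x ahead of the robot, y to its left, z up, the work surface at z = 0. Lengths are in mm, angles in rad, forces in N, time in s.
With the tool pointing down it reaches from about 350 to 975 mm from the base axis. Payload 17.4 kg.
Tool frame: the origin (TCP) lies where the fingers leave the gripper's body, on its centre line; the fingertips stand 73 mm ahead of it and the grasp point (between the pads) lies 54 mm ahead of it; z points along the fingers, y is the line along which they close (so a half turn about z gives the same grasp; the last joint's range is limited). The gripper opens to 85 mm and grips with 20 to 120 N. Pads are 22 mm wide; open, the fingers measure 114 mm over their backs; the gripper's body (76 mm by 85 mm) begins 54 mm behind the grasp point. The pads swing forward as they close: fully open they stand 13 mm farther back than shut.
Start: joints at [-1.363, 0.116, 1.442, -0, 1.584, -0.038], TCP at [164.24, -654.72, 303.903] pointing down, gripper open.
Joint ranges: [-2.83, 2.83], [-0.83, 2.19], [0.07, 2.5], [-1.14, 4.28], [0.01, 3], [-2.97, 2.97]. Speed limits (rad/s): [1.89, 1.89, 2.22, 3.14, 3.14, 3.14].

### API

Orientations are given as a rotation vector (axis times angle).
In Python, from station import ctrl, viewer gives the robot as it stands.
- The arm moves only by the tool apply_moves, never from a script. Its argument "motion" is a list of rows, each an object of numbers: "wx", "wy", "wz": the turn, a rotation vector about the tool's x, y, z in rad; "tx", "ty", "tz": the shift along the tool's x, y, z in mm; "hand": the closure, from 0 (fully open) to 1 (shut). In form: [{"wx": .., "wy": .., "wz": .., "tx": .., "ty": .., "tz": .., "hand": ..}, ...]. A call has 1 to 8 rows; each row shifts and turns the commanded pose from where the row before left it, along the tool's axes as they then stand; what a row does not reach is not made up. A row lasts 1/8 s, in which the tool goes at most 62.5 mm and 10.7 degrees, less where a joint would pass 70% of its speed; a pose out of reach is approached as far as the arm can. A call is refused whole if a number of a shift passes 62.5 or a number of a turn 0.188, either way. A call with a gripper value outside its range is refused whole. The fingers move at their own pace and stop on an object; "force" is the grip in N (left out, the last holds). Time passes only in rows, so rows that do not move let the fingers close. It gives the time, the measured TCP pose, the force, the opening and the grip force at its end, in the units of the state.
- ctrl.get_state(): the state, without advancing time (a new reading comes with each control period).
- viewer.grab_frame(name): name is "scene" or "top"; returns the picture (420x560x3 uint8, red, green, blue); there is no depth.
- viewer.camera_model(name): a dict with "fx", "fy", "cx", "cy" (pixels), "eye" and "orientation" of the camera in the world. Camera axes: x right, y up, looking along -z (the intrinsics and any distortion apply to the point x, -y, -z); pixel columns grow to the right and rows downward; lengths in mm; the calibration is good to about 2 mm. A picture is of the moment at which its call begins. camera_model takes no time and is no camera call.
- ctrl.sign_off(): hands the job in; it is judged then, once.
The state is a dict: "clock": time; "joint_positions": joint angles; "qvel": joint speeds; "joint_efforts": joint torques, N m; "tcp_pos": TCP position; "eef_rot": TCP orientation; "wrist_force": force on the tool from outside, world axes, zero at the start; "torque": the same for the moment, N m; "width": finger opening in mm; "grip_force": force on a finger pad.
Only numpy, scipy, OpenCV 4.12 (cv2) and the standard library are available. Lean on these libraries where they do the work, as an engineer would, in place of code of your own. Each camera call takes 0.05 s, during which the arm holds its last target. There are 200 camera calls.

### The job

I need the flat tin that stands at the back of the wooden paint caddy, hemmed in by the round steel tin, the square can and the paint jar. Stand those three upright in the aluminium drip tray first, then set the flat tin in the middle of the cork coaster on the cutting mat, and after that put the three containers back in the caddy, each just where it stood before. Keep the containers upright, and leave the water glass standing where it is.

Things in the scene. Friction and masses are not known exactly. Their poses are not given: they have to be found in the camera images.
- round_tin: round paint tin of bare steel with a paper band, 54 mm diameter, 94 mm tall, about 0.4 kg; smooth straight side. Origin: centre of its underside, z up. Stands in one of three places in the caddy (left, right or in front of the flat tin); it must come back to where it stood at the start, so note that before moving it.
- square_can: square grey can with flat upright sides, 50 x 50 mm, 86 mm tall to its flat top (a small black screw cap reaches 96 mm), about 0.4 kg. Origin: centre of its underside, z up, x and y square to its sides (turned at most 0.1 rad from the caddy's axes at the start). Stands in another of the three places; must come back to its own.
- paint_jar: round glass jar of white paint, 58 mm diameter up to 76 mm height, above that a white screw lid of 47 mm diameter up to 92 mm; about 0.3 kg. Origin: centre of its underside, z up. Stands in the third place; must come back to its own.
- flat_tin: low round aluminium tin, brass-coloured disc on its lid: 58 mm diameter up to 24 mm, lid 60 mm, 38 mm tall in all, about 0.16 kg. Origin: centre of its underside, z up. Stands at the middle of the caddy's back, only 4 to 7 mm from the back wall, with the tall containers 2 to 15 mm from it at left, right and front: fingers find room only at its left and right, once these are gone.
- caddy: fixed low wooden tray, 206 x 240 mm (x by y), floor 8 mm, back (+x) and side walls 40 mm above the table, front lip 24 mm. Origin: centre of its underside; x points to the back wall. In it, within 2 mm: flat tin at (60, 0) mm, tall containers at (42, 64), (42, -64), (-2, 0); to grip these, close along the tray's x, 64 mm above their base. A loose screwdriver lies along the front lip.
- drip_tray: shallow aluminium drip tray, fixed, 280 x 136 mm outside (x by y), floor 3 mm thick, rim 14 mm above the table, 2 mm thick, about 5 mm across at its rolled top. Origin: centre of its underside, z up, x along its long side. Empty at the start apart from dried paint spots; the three containers stand here in between, in a row about 82 mm apart.
- work_mat: green cutting mat, fixed, 3 mm thick, 235 x 170 mm, with a round cork coaster 96 mm across on it, its top 8 mm above the table, and a small wooden plaque (80 x 150 mm, 15 mm high) that begins 78 mm from the coaster's centre towards the mat's +x. Origin: at table height under the centre of the coaster; z up.
- water_glass: loose glass of 68 mm rim diameter, 85 mm tall, standing towards the back right of the work area; leave alone. Origin: centre of its underside, z up.
Things that resemble listed ones, but are neither listed nor needed, are in the scene too. What is shaped like the square_can but orange is not meant.

How it is judged (in metres and radians):
On the way, in this order (a step that is already met when the one before it is completed fails the run):
1. all three tall containers stand upright in the drip tray while the flat tin is still in its place (x of round_tin in the frame of drip_tray between -0.118 and 0.118 m and y of round_tin in the frame of drip_tray between -0.046 and 0.046 m and z of round_tin in the frame of drip_tray between -0.002 and 0.008 m and angle between each of round_tin, square_can, paint_jar's own z axis and vertical below 0.12 rad and x of square_can in the frame of drip_tray between -0.118 and 0.118 m and y of square_can in the frame of drip_tray between -0.046 and 0.046 m and z of square_can in the frame of drip_tray between -0.002 and 0.008 m and x of paint_jar in the frame of drip_tray between -0.118 and 0.118 m and y of paint_jar in the frame of drip_tray between -0.046 and 0.046 m and z of paint_jar in the frame of drip_tray between -0.002 and 0.008 m and distance of flat_tin from where it was at the start of the episode below 0.02 m), for 0.2 s.
2. the flat tin stands in the middle of the coaster (horizontal distance between flat_tin and work_mat below 0.013 m and z of flat_tin in the frame of work_mat between 0.005 and 0.012 m and angle between flat_tin's own z axis and vertical below 0.12 rad), for 0.2 s.
At the end, for the whole second after the job is handed in: the flat tin stands upright on the coaster within 13 mm of its centre, and the round tin, the square can and the paint jar stand upright in the caddy, each within 15 mm of where it stood at the start; all released and at rest (all of step 2 and linear speed of each of flat_tin, round_tin, square_can, paint_jar below 0.02 m/s and angular speed of each of flat_tin, round_tin, square_can, paint_jar below 0.2 rad/s and distance of each of round_tin, square_can, paint_jar from where it was at the start of the episode below 0.015 m and angle between each of round_tin, square_can, paint_jar's own z axis and vertical below 0.12 rad); the robot touches nothing.
It fails at once if one of the four containers tips over (more than 35 degrees) (angle between any of round_tin, square_can, paint_jar, flat_tin's own z axis and vertical above 0.6 rad).
It fails at once if the water glass is knocked over or pushed more than 20 mm (angle between water_glass's own z axis and vertical above 0.5 rad or distance of water_glass from where it was at the start of the episode above 0.02 m).
It also fails if it takes over 147 s, if anything falls off the work surface, if the arm or the gripper's body presses on something with over 40 N, if the wrist force passes 120 N, or if a joint passes its speed limit or range.

## Working session

There is one attempt and no reset: what is moved stays moved. The work goes in short steps, Python scripts to look and compute and a tool call to move; the robot and the scene stay as the last step left them, time stands still between calls to the robot, and variables do not carry over. Pictures are saved under pics/ and viewed, at most 14 in all, crops included, and the job is handed in when it is done.

Besides the shell and the picture viewer there is one more tool, called after "Request:" as name(argument=value, ...), one argument or row to a line, values as JSON. apply_moves: Moves the arm, as the interface text tells. Its arguments: {"type":"object","properties":{"motion":{"type":"array","items":{"type":"object","properties":{"wx":{"type":"number"},"wy":{"type":"number"},"wz":{"type":"number"},"tx":{"type":"number"},"ty":{"type":"number"},"tz":{"type":"number"},"hand":{"type":"number"}}}},"force":{"type":"number"}},"required":["motion"]}

```bash
ls; mkdir -p pics; python3 - <<'E'
from station import ctrl, viewer
import cv2
for n in("scene","top"):
    f=viewer.grab_frame(n); cv2.imwrite(f"pics/{n}0.png",cv2.resize(f[:,:,::-1],(800,600),interpolation=cv2.INTER_CUBIC))
    cv2.imwrite(f"pics/raw_{n}0.png",f[:,:,::-1])
    print(viewer.camera_model(n))
print(ctrl.get_state())
E
```

```text
pics
{'fx': 410.4985989414338, 'fy': 410.4985989414338, 'cx': 277.2210080443192, 'cy': 208.3969692679368, 'eye': array([1266.40954553,  -51.53606856,  828.11548412]), 'orientation': array([0.60367891, 0.58691037, 1.43075501])}
{'fx': 416.1642627639983, 'fy': 416.1642627639983, 'cx': 280.6540189119257, 'cy': 214.44331255926323, 'eye': array([ 338.01638227,    1.62167399, 1006.50205069]), 'orientation': array([ 0.09707212, -0.13693379, -1.56636976])}
{'clock': 0.1, 'joint_positions': array([-1.36282651e+00,  1.16426031e-01,  1.44219475e+00,  2.39621959e-05,
        1.58399880e+00, -3.77814491e-02]), 'qvel': array([ 1.46678723e-03, -3.32644180e-03, -1.84133661e-03, -9.56808772e-05,
       -6.76766500e-04,  1.53877931e-03]), 'joint_efforts': array([ 3.33859105e-03, -7.33660913e+01, -6.33788610e+01,  5.08614232e-05,
        5.22773189e-03,  7.24504190e-06]), 'tcp_pos': array([ 164.20622285, -654.6238214 ,  303.24634873]), 'eef_rot': array([-3.11688836e+00, -3.84929329e-01,  9.95660679e-05]), 'wrist_force': array([-0.22203802,  0.07753266, -0.13025796]), 'torque': array([-0.04225419, -0.0276106 ,  0.04151138]), 'grip_force': 0.0, 'width': 85.37034779257485}
```

View pics/scene0.png

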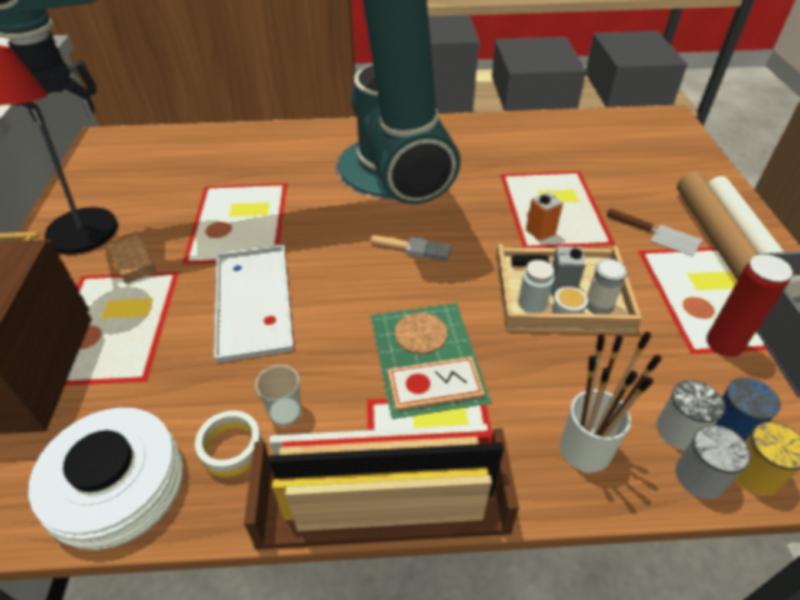

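View pics/top0.png

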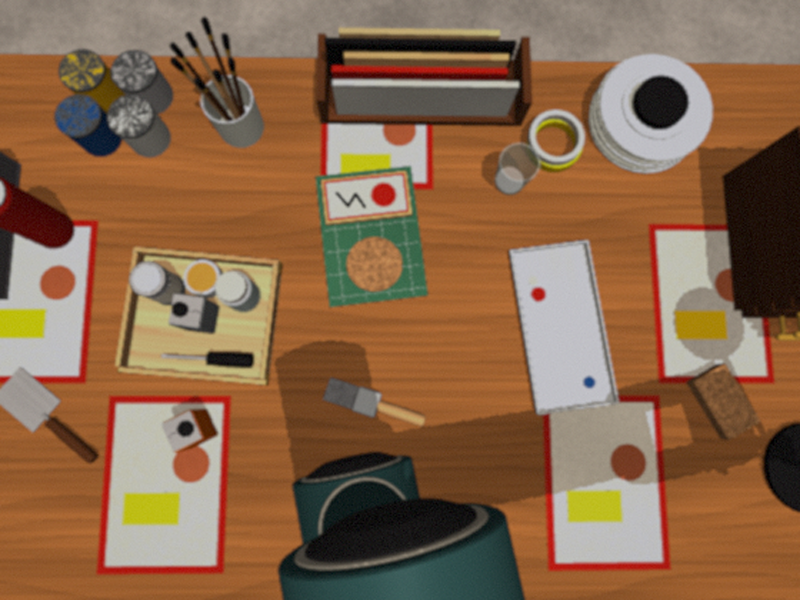

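```bash
cat > h.py <<'E'
import numpy as np, cv2
from scipy.spatial.transform import Rotation as R
from station import ctrl, viewer
def ray(n,u,v):
    m=viewer.camera_model(n); d=np.array([(u-m['cx'])/m['fx'],-(v-m['cy'])/m['fy'],-1.])
    return m['eye'],R.from_rotvec(m['orientation']).apply(d)
def pt(n,u,v,z):
    e,d=ray(n,u,v); return e+d*(z-e[2])/d[2]
def px(n,p):
    m=viewer.camera_model(n); q=R.from_rotvec(m['orientation']).inv().apply(np.asarray(p,float)-m['eye'])
    return np.stack([m['cx']-m['fx']*q[...,0]/q[...,2], m['cy']+m['fy']*q[...,1]/q[...,2]],-1)
def crop(n,f,u0,v0,w,h,s,name):
    cv2.imwrite(f"pics/{name}.png",cv2.resize(f[v0:v0+h,u0:u0+w,::-1],None,fx=s,fy=s,interpolation=cv2.INTER_CUBIC))
E
python3 - <<'E'
from h import *
a=cv2.imread('pics/raw_top0.png'); b=cv2.imread('pics/raw_scene0.png')
r=lambda im,u,v,w,h,s: cv2.resize(im[v:v+h,u:u+w],None,fx=s,fy=s,interpolation=cv2.INTER_CUBIC)
cv2.imwrite('pics/c1.png',np.hstack([r(a,78,166,130,110,3),np.zeros((330,4,3),np.uint8),r(b,340,160,120,110,3)]))
cv2.imwrite('pics/c2.png',np.hstack([r(a,210,100,100,130,4),r(a,345,160,100,130,4)]))
E
```

```text
(no output)
```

View pics/c1.png

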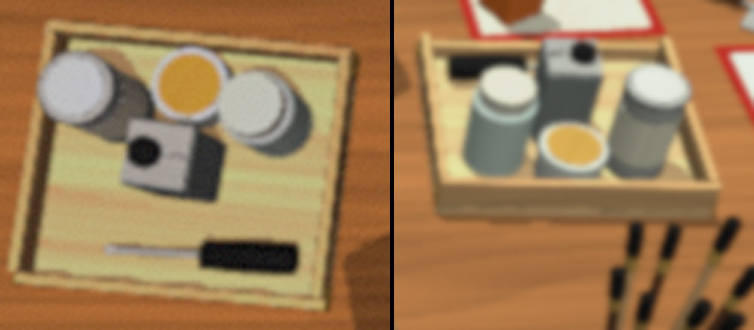

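View pics/c2.png

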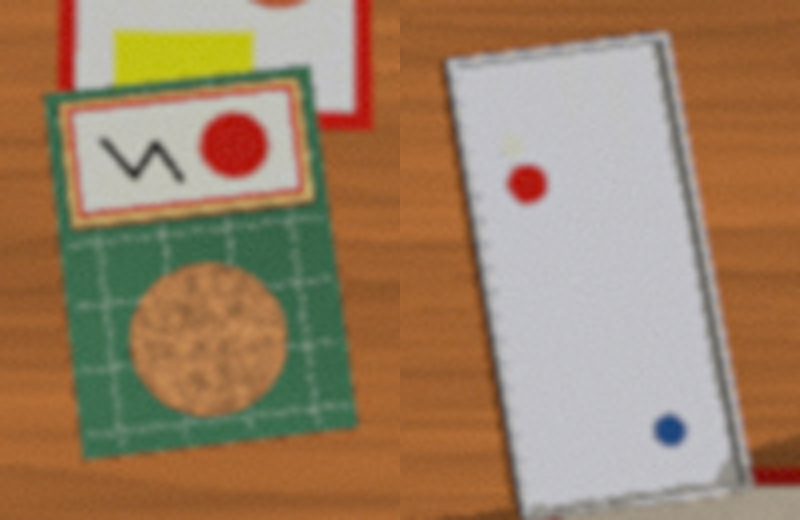

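```bash
python3 - <<'E'
from h import *
np.set_printoptions(precision=1,suppress=True)
def P(U,V,z,s,o,n='top'): return pt(n,(U+.5)/s-.5+o[0],(V+.5)/s-.5+o[1],z)
o=(78,166)
bl,br,fl,fr=[P(*a,3,o) for a in((49,22,40),(354,50,40),(10,281,24),(325,308,24))]
print('caddy',bl,br,fl,fr, np.linalg.norm(bl-br),np.linalg.norm((bl-fl)[:2]),np.linalg.norm((br-fr)[:2]))
c=(bl+br+fl+fr)/4; yv=bl-br; xv=(bl+br-fl-fr)
y1=np.arctan2(-yv[0],yv[1]); y2=np.arctan2(xv[1],xv[0]); print(c,y1,y2)
y=(y1+y2)/2
T=lambda x,yy: c[:2]+np.array([np.cos(y)*x-np.sin(y)*yy,np.sin(y)*x+np.cos(y)*yy])
print('nominal L,R,F,flat',T(42,64),T(42,-64),T(-2,0),T(60,0))
os=(340-394/3,160)
print('round',P(77,88,102,3,o),P(659,85,102,3,os,'scene'))
print('jar',P(251,103,100,3,o),P(508,86,100,3,os,'scene'))
print('flat',P(191,86,46,3,o),P(573,145,46,3,os,'scene'))
sq=[P(*a,94,3,o) for a in((134,118),(200,123),(190,192),(121,186))]
print('sq',np.mean(sq,0), [np.linalg.norm(sq[i]-sq[i-1]) for i in range(4)])
for a,b in((0,1),(3,2)):
  d=sq[a]-sq[b];print('sqyaw',np.arctan2(-d[0],d[1]))
for a,b in((0,3),(1,2)):
  d=sq[a]-sq[b];print('sqyaw',np.arctan2(d[1],d[0]))
print('coaster',P(209,339,8,4,(210,100)))
m=[P(*a,3,4,(210,100)) for a in((45,94),(308,67),(357,427),(84,459))]
d=(m[0]+m[1]-m[2]-m[3]);print('mat',m,np.arctan2(d[1],d[0]))
t=[P(*a,14,4,(245,160)) for a in((446,60),(668,33),(752,485),(522,518))]
d=(t[0]+t[1]-t[2]-t[3]);print('tray',np.mean(t,0),[np.linalg.norm(t[i]-t[i-1]) for i in range(4)],np.arctan2(d[1],d[0]))
# glass: base/rim from top0 (full pic scale 1.4286)
print('glass rim',P(518,161,85,600/420,(0,0)),'base',P(510,180,0,600/420,(0,0)))
E
```

```text
caddy [580.6 417.1  40. ] [559.3 177.9  40. ] [378.7 440.4  24. ] [358.  197.2  24. ] 240.08134485339346 203.20025893142298 202.2719639725951
[469.2 308.1  32. ] -0.08878326931729641 -0.10528652082174303
nominal L,R,F,flat [517.2 367.8] [504.8 240.4] [467.2 308.3] [528.9 302.3]
round [515.7 367.  102. ] [519.5 369.2 102. ]
jar [505.5 240.9 100. ] [510.1 241.3 100. ]
flat [528.7 302.   46. ] [532.5 302.9  46. ]
sq [467.9 306.1  94. ] [np.float64(50.72273422082341), np.float64(48.404256984066336), np.float64(51.25312326999617), np.float64(50.25514356009256)]
sqyaw -0.07345903587779336
sqyaw -0.08544679983995564
sqyaw -0.13060263501531072
sqyaw -0.09393974214173666
coaster [562.3  22.2   8. ]
mat [array([720.3, 126.1,   3. ]), array([739.6, -39.3,   3. ]), array([508.8, -68.6,   3. ]), array([488.5,  97.7,   3. ])] 0.12421130850466365
tray [ 457.3 -297.3   14. ] [np.float64(279.82585002821645), np.float64(139.629721442683), np.float64(278.59439825819214), np.float64(139.52600346224807)] 0.1338803901445146
glass rim [ 717.9 -213.3   85. ] base [ 717.3 -217.8    0. ]
```

Request:
apply_moves(
  motion=[
    {"wz":-0.176},
    {"wz":-0.176},
    {"wz":-0.176},
    {"wz":-0.176},
    {"wz":-0.176},
    {"wz":-0.176},
    {"wz":-0.174},
    {"tx":44,"ty":42},
  ],
  force=50,
)

```text
invalid input at $.motion[0]: expected keys wx, wy, wz, tx, ty, tz, hand
```

Request:
apply_moves(
  motion=[
    {"tx":44,"ty":42},
    {"tx":44,"ty":42},
    {"tx":44,"ty":42},
    {"tx":44,"ty":42},
    {"tx":59},
    {"tx":59},
    {"tx":59},
    {"tx":59},
  ],
)

```text
invalid input at $.motion[0]: expected keys wx, wy, wz, tx, ty, tz, hand
```

Request:
apply_moves(
  motion=[
    {"tx":59},
    {"tx":59},
    {"tx":59},
    {"tx":59},
    {"tx":59},
    {"tx":59},
    {"tx":59},
    {"tz":0},
  ],
)

```text
invalid input at $.motion[0]: expected keys wx, wy, wz, tx, ty, tz, hand
```

Request:
apply_moves(
  motion=[
    {"wx":0,"wy":0,"wz":-0.176,"tx":0,"ty":0,"tz":0,"hand":0},
    {"wx":0,"wy":0,"wz":-0.176,"tx":0,"ty":0,"tz":0,"hand":0},
    {"wx":0,"wy":0,"wz":-0.176,"tx":0,"ty":0,"tz":0,"hand":0},
    {"wx":0,"wy":0,"wz":-0.176,"tx":0,"ty":0,"tz":0,"hand":0},
    {"wx":0,"wy":0,"wz":-0.176,"tx":0,"ty":0,"tz":0,"hand":0},
    {"wx":0,"wy":0,"wz":-0.176,"tx":0,"ty":0,"tz":0,"hand":0},
    {"wx":0,"wy":0,"wz":-0.174,"tx":0,"ty":0,"tz":0,"hand":0},
    {"wx":0,"wy":0,"wz":0,"tx":44,"ty":42,"tz":0,"hand":0},
  ],
  force=50,
)

```text
clock: 1.1
tcp_pos: [208.8, -615.7, 302.8]
eef_rot: [-2.323, -2.113, -0.0]
wrist_force: [-0.1, -0.9, -0.7]
width: 85.4
grip_force: 0.0
```

Request:
apply_moves(
  motion=[
    {"wx":0,"wy":0,"wz":0,"tx":44,"ty":42,"tz":0,"hand":0},
    {"wx":0,"wy":0,"wz":0,"tx":44,"ty":42,"tz":0,"hand":0},
    {"wx":0,"wy":0,"wz":0,"tx":44,"ty":42,"tz":0,"hand":0},
    {"wx":0,"wy":0,"wz":0,"tx":44,"ty":42,"tz":0,"hand":0},
    {"wx":0,"wy":0,"wz":0,"tx":59,"ty":0,"tz":0,"hand":0},
    {"wx":0,"wy":0,"wz":0,"tx":59,"ty":0,"tz":0,"hand":0},
    {"wx":0,"wy":0,"wz":0,"tx":59,"ty":0,"tz":0,"hand":0},
    {"wx":0,"wy":0,"wz":0,"tx":59,"ty":0,"tz":0,"hand":0},
  ],
)

```text
clock: 2.1
tcp_pos: [416.3, -218.9, 303.7]
eef_rot: [-2.325, -2.113, -0.0]
wrist_force: [1.7, -0.5, -0.0]
width: 85.3
grip_force: 0.0
```

Request:
apply_moves(
  motion=[
    {"wx":0,"wy":0,"wz":0,"tx":59,"ty":0,"tz":0,"hand":0},
    {"wx":0,"wy":0,"wz":0,"tx":59,"ty":0,"tz":0,"hand":0},
    {"wx":0,"wy":0,"wz":0,"tx":59,"ty":0,"tz":0,"hand":0},
    {"wx":0,"wy":0,"wz":0,"tx":59,"ty":0,"tz":0,"hand":0},
    {"wx":0,"wy":0,"wz":0,"tx":59,"ty":0,"tz":0,"hand":0},
    {"wx":0,"wy":0,"wz":0,"tx":59,"ty":0,"tz":0,"hand":0},
    {"wx":0,"wy":0,"wz":0,"tx":59,"ty":0,"tz":0,"hand":0},
    {"wx":0,"wy":0,"wz":0,"tx":59,"ty":0,"tz":0,"hand":0},
  ],
)

```text
clock: 3.1
tcp_pos: [461.0, 251.3, 303.8]
eef_rot: [2.324, 2.114, 0.0]
wrist_force: [0.7, -0.4, 0.1]
width: 85.1
grip_force: 0.0
```

Request:
apply_moves(
  motion=[
    {"wx":0,"wy":0,"wz":0,"tx":40,"ty":0,"tz":0,"hand":0},
    {"wx":0,"wy":0,"wz":0,"tx":18,"ty":0,"tz":0,"hand":0},
    {"wx":0,"wy":0,"wz":0,"tx":0,"ty":0,"tz":50,"hand":0},
    {"wx":0,"wy":0,"wz":0,"tx":0,"ty":0,"tz":20,"hand":0},
    {"wx":0,"wy":0,"wz":0,"tx":0,"ty":0,"tz":0,"hand":0},
  ],
)

```text
clock: 3.72
tcp_pos: [466.6, 306.2, 233.1]
eef_rot: [-2.325, -2.112, 0.003]
wrist_force: [0.5, 0.4, -0.1]
width: 85.3
grip_force: 0.0
```

```bash
python3 - <<'E'
from h import *
s=ctrl.get_state();print(s['tcp_pos'],s['eef_rot'],s['clock'])
a=viewer.grab_frame('top');b=viewer.grab_frame('scene')
r=lambda im,u,v,w,h,s: cv2.resize(im[v:v+h,u:u+w,::-1],None,fx=s,fy=s,interpolation=cv2.INTER_CUBIC)
cv2.imwrite('pics/d1.png',np.hstack([r(a,70,150,130,130,3),r(b,340,90,135,130,3)]))
E
```

```text
[466.6462876  306.17643878 233.08424668] [-2.32491589 -2.11235931  0.00343057] 3.725
```

View pics/d1.png

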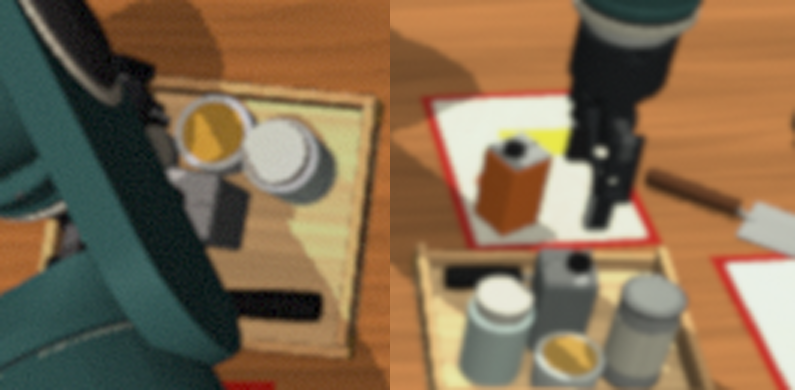

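Request:
apply_moves(
  motion=[
    {"wx":0,"wy":0,"wz":0,"tx":0,"ty":2,"tz":50,"hand":0},
    {"wx":0,"wy":0,"wz":0,"tx":0,"ty":0,"tz":37,"hand":0},
    {"wx":0,"wy":0,"wz":0,"tx":0,"ty":0,"tz":20,"hand":0},
    {"wx":0,"wy":0,"wz":0,"tx":0,"ty":0,"tz":0,"hand":1},
    {"wx":0,"wy":0,"wz":0,"tx":0,"ty":0,"tz":0,"hand":1},
    {"wx":0,"wy":0,"wz":0,"tx":0,"ty":0,"tz":0,"hand":1},
    {"wx":0,"wy":0,"wz":0,"tx":0,"ty":0,"tz":0,"hand":1},
    {"wx":0,"wy":0,"wz":0,"tx":0,"ty":0,"tz":0,"hand":1},
  ],
)

```text
clock: 4.82
tcp_pos: [469.5, 307.1, 129.1]
eef_rot: [2.324, 2.113, 0.005]
wrist_force: [-1.4, -1.1, 7.3]
width: 49.7
grip_force: 52.2
```

Request:
apply_moves(
  motion=[
    {"wx":0,"wy":0,"wz":0,"tx":0,"ty":0,"tz":-20,"hand":1},
    {"wx":0,"wy":0,"wz":0,"tx":0,"ty":0,"tz":-40,"hand":1},
    {"wx":0,"wy":0,"wz":0,"tx":0,"ty":0,"tz":-40,"hand":1},
    {"wx":0,"wy":0,"wz":0,"tx":0,"ty":0,"tz":-30,"hand":1},
    {"wx":0,"wy":0,"wz":0,"tx":-34,"ty":7,"tz":0,"hand":1},
    {"wx":0,"wy":0,"wz":0,"tx":-58,"ty":12.4,"tz":0,"hand":1},
    {"wx":0,"wy":0,"wz":0,"tx":-58,"ty":12.4,"tz":0,"hand":1},
    {"wx":0,"wy":0,"wz":0,"tx":-58,"ty":12.4,"tz":0,"hand":1},
  ],
)

```text
clock: 5.82
tcp_pos: [492.8, 93.8, 258.8]
eef_rot: [2.323, 2.113, 0.002]
wrist_force: [0.0, -0.5, -2.9]
width: 49.0
grip_force: 52.8
```

Request:
apply_moves(
  motion=[
    {"wx":0,"wy":0,"wz":0,"tx":-58,"ty":12.4,"tz":0,"hand":1},
    {"wx":0,"wy":0,"wz":0,"tx":-58,"ty":12.4,"tz":0,"hand":1},
    {"wx":0,"wy":0,"wz":0,"tx":-58,"ty":12.4,"tz":0,"hand":1},
    {"wx":0,"wy":0,"wz":0,"tx":-58,"ty":12.4,"tz":0,"hand":1},
    {"wx":0,"wy":0,"wz":0,"tx":-58,"ty":12.4,"tz":0,"hand":1},
    {"wx":0,"wy":0,"wz":0,"tx":-58,"ty":12.4,"tz":0,"hand":1},
    {"wx":0,"wy":0,"wz":0,"tx":-28,"ty":6,"tz":0,"hand":1},
    {"wx":0,"wy":0,"wz":0.1,"tx":0,"ty":0,"tz":0,"hand":1},
  ],
)

```text
clock: 6.82
tcp_pos: [537.2, -288.5, 258.2]
eef_rot: [2.431, 1.989, -0.0]
wrist_force: [0.7, 0.5, -3.4]
width: 49.4
grip_force: 52.8
```

Request:
apply_moves(
  motion=[
    {"wx":0,"wy":0,"wz":0.177,"tx":0,"ty":0,"tz":10,"hand":1},
    {"wx":0,"wy":0,"wz":0.177,"tx":0,"ty":0,"tz":20,"hand":1},
    {"wx":0,"wy":0,"wz":0.177,"tx":0,"ty":0,"tz":20,"hand":1},
    {"wx":0,"wy":0,"wz":0.177,"tx":0,"ty":0,"tz":20,"hand":1},
    {"wx":0,"wy":0,"wz":0.177,"tx":0,"ty":0,"tz":20,"hand":1},
    {"wx":0,"wy":0,"wz":0.177,"tx":0,"ty":0,"tz":10,"hand":1},
    {"wx":0,"wy":0,"wz":0.177,"tx":0,"ty":0,"tz":10,"hand":1},
    {"wx":0,"wy":0,"wz":0,"tx":0,"ty":0,"tz":0,"hand":1},
  ],
)

```text
clock: 7.82
tcp_pos: [537.4, -286.4, 147.6]
eef_rot: [-3.134, -0.216, 0.0]
wrist_force: [-0.5, -0.7, -2.6]
width: 49.5
grip_force: 52.7
```

Request:
apply_moves(
  motion=[
    {"wx":0,"wy":0,"wz":0,"tx":0,"ty":0,"tz":12,"hand":1},
    {"wx":0,"wy":0,"wz":0,"tx":0,"ty":0,"tz":7,"hand":1},
    {"wx":0,"wy":0,"wz":0,"tx":0,"ty":0,"tz":3,"hand":1},
    {"wx":0,"wy":0,"wz":0,"tx":0,"ty":0,"tz":1,"hand":1},
    {"wx":0,"wy":0,"wz":0,"tx":0,"ty":0,"tz":0,"hand":1},
  ],
)

```text
clock: 8.45
tcp_pos: [537.6, -286.5, 124.2]
eef_rot: [3.134, 0.215, 0.0]
wrist_force: [-1.4, 1.3, 0.0]
width: 49.7
grip_force: 53.0
```

```bash
python3 - <<'E'
from h import *
b=viewer.grab_frame('scene');a=viewer.grab_frame('top')
r=lambda im,u,v,w,h,s: cv2.resize(im[v:v+h,u:u+w,::-1],None,fx=s,fy=s,interpolation=cv2.INTER_CUBIC)
cv2.imwrite('pics/e1.png',np.hstack([r(a,330,150,130,150,3),r(b,130,120,130,150,3)]))
E
```

```text
(no output)
```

View pics/e1.png

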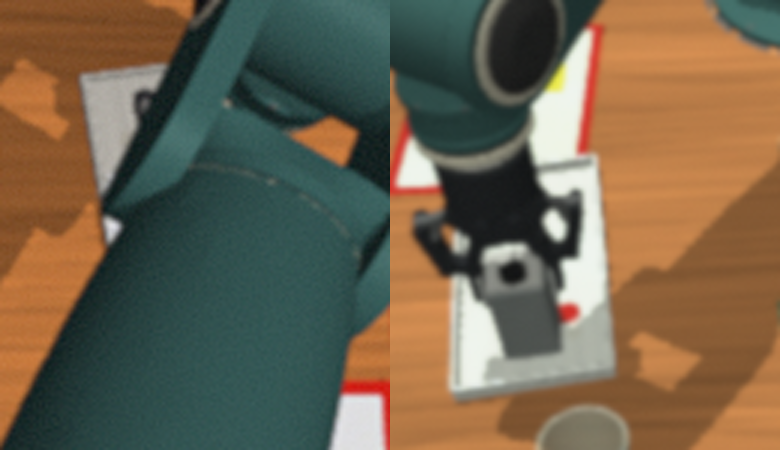

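Request:
apply_moves(
  motion=[
    {"wx":0,"wy":0,"wz":0,"tx":0,"ty":0,"tz":0,"hand":0},
    {"wx":0,"wy":0,"wz":0,"tx":0,"ty":0,"tz":0,"hand":0},
    {"wx":0,"wy":0,"wz":0,"tx":0,"ty":0,"tz":0,"hand":0},
    {"wx":0,"wy":0,"wz":0,"tx":0,"ty":0,"tz":0,"hand":0},
    {"wx":0,"wy":0,"wz":0,"tx":0,"ty":0,"tz":-30,"hand":0},
    {"wx":0,"wy":0,"wz":0,"tx":0,"ty":0,"tz":-50,"hand":0},
    {"wx":0,"wy":0,"wz":-0.17,"tx":0,"ty":0,"tz":-54,"hand":0},
    {"wx":0,"wy":0,"wz":-0.17,"tx":0,"ty":0,"tz":0,"hand":0},
  ],
)

```text
clock: 9.55
tcp_pos: [538.3, -287.0, 263.1]
eef_rot: [3.046, 0.749, 0.008]
wrist_force: [0.3, -0.0, -0.7]
width: 85.5
grip_force: 0.0
```

Request:
apply_moves(
  motion=[
    {"wx":0,"wy":0,"wz":-0.17,"tx":0,"ty":0,"tz":0,"hand":0},
    {"wx":0,"wy":0,"wz":-0.17,"tx":0,"ty":0,"tz":0,"hand":0},
    {"wx":0,"wy":0,"wz":-0.17,"tx":0,"ty":0,"tz":0,"hand":0},
    {"wx":0,"wy":0,"wz":-0.17,"tx":0,"ty":0,"tz":0,"hand":0},
    {"wx":0,"wy":0,"wz":-0.17,"tx":0,"ty":0,"tz":0,"hand":0},
    {"wx":0,"wy":0,"wz":-0.15,"tx":0,"ty":0,"tz":0,"hand":0},
    {"wx":0,"wy":0,"wz":0,"tx":59,"ty":-7.5,"tz":0,"hand":0},
    {"wx":0,"wy":0,"wz":0,"tx":59,"ty":-7.5,"tz":0,"hand":0},
  ],
)

```text
clock: 10.55
tcp_pos: [533.3, -166.5, 257.7]
eef_rot: [-2.325, -2.113, -0.0]
wrist_force: [1.5, 0.4, 0.4]
width: 85.3
grip_force: 0.0
```

Request:
apply_moves(
  motion=[
    {"wx":0,"wy":0,"wz":0,"tx":59,"ty":-7.5,"tz":0,"hand":0},
    {"wx":0,"wy":0,"wz":0,"tx":59,"ty":-7.5,"tz":0,"hand":0},
    {"wx":0,"wy":0,"wz":0,"tx":59,"ty":-7.5,"tz":0,"hand":0},
    {"wx":0,"wy":0,"wz":0,"tx":59,"ty":-7.5,"tz":0,"hand":0},
    {"wx":0,"wy":0,"wz":0,"tx":59,"ty":-7.5,"tz":0,"hand":0},
    {"wx":0,"wy":0,"wz":0,"tx":59,"ty":-7.5,"tz":0,"hand":0},
    {"wx":0,"wy":0,"wz":0,"tx":59,"ty":-7.5,"tz":0,"hand":0},
    {"wx":0,"wy":0,"wz":0,"tx":59,"ty":-7.5,"tz":0,"hand":0},
  ],
)

```text
clock: 11.55
tcp_pos: [517.7, 310.0, 258.1]
eef_rot: [2.323, 2.115, 0.001]
wrist_force: [0.1, -0.5, 0.1]
width: 85.4
grip_force: 0.0
```

Request:
apply_moves(
  motion=[
    {"wx":0,"wy":0,"wz":0,"tx":59,"ty":-7,"tz":0,"hand":0},
    {"wx":0,"wy":0,"wz":0,"tx":0,"ty":0,"tz":0,"hand":0},
  ],
)

```text
clock: 11.8
tcp_pos: [516.0, 370.6, 257.2]
eef_rot: [-2.319, -2.118, 0.001]
wrist_force: [0.2, -0.7, 0.4]
width: 85.3
grip_force: 0.0
```

Request:
apply_moves(
  motion=[
    {"wx":0,"wy":0,"wz":0,"tx":-2,"ty":1.5,"tz":45,"hand":0},
    {"wx":0,"wy":0,"wz":0,"tx":0,"ty":0,"tz":50,"hand":0},
    {"wx":0,"wy":0,"wz":0,"tx":0,"ty":0,"tz":35,"hand":0},
    {"wx":0,"wy":0,"wz":0,"tx":0,"ty":0,"tz":0,"hand":1},
    {"wx":0,"wy":0,"wz":0,"tx":0,"ty":0,"tz":0,"hand":1},
    {"wx":0,"wy":0,"wz":0,"tx":0,"ty":0,"tz":0,"hand":1},
    {"wx":0,"wy":0,"wz":0,"tx":0,"ty":0,"tz":0,"hand":1},
    {"wx":0,"wy":0,"wz":0,"tx":0,"ty":0,"tz":0,"hand":1},
  ],
)

```text
clock: 12.8
tcp_pos: [518.6, 365.5, 129.7]
eef_rot: [2.323, 2.114, 0.004]
wrist_force: [-1.0, -1.8, 6.8]
width: 53.0
grip_force: 53.3
```

Request:
apply_moves(
  motion=[
    {"wx":0,"wy":0,"wz":0,"tx":0,"ty":0,"tz":-20,"hand":1},
    {"wx":0,"wy":0,"wz":0,"tx":0,"ty":0,"tz":-40,"hand":1},
    {"wx":0,"wy":0,"wz":0,"tx":0,"ty":0,"tz":-40,"hand":1},
    {"wx":0,"wy":0,"wz":0,"tx":0,"ty":0,"tz":-30,"hand":1},
    {"wx":0,"wy":0,"wz":0,"tx":-30,"ty":0,"tz":0,"hand":1},
    {"wx":0,"wy":0,"wz":0,"tx":-60,"ty":0,"tz":0,"hand":1},
    {"wx":0,"wy":0,"wz":0,"tx":-60,"ty":0,"tz":0,"hand":1},
    {"wx":0,"wy":0,"wz":0,"tx":-60,"ty":0,"tz":0,"hand":1},
  ],
)

```text
clock: 13.8
tcp_pos: [497.7, 154.5, 259.3]
eef_rot: [2.322, 2.115, 0.002]
wrist_force: [0.9, -1.4, -3.2]
width: 52.9
grip_force: 53.5
```

Request:
apply_moves(
  motion=[
    {"wx":0,"wy":0,"wz":0,"tx":-60,"ty":0,"tz":0,"hand":1},
    {"wx":0,"wy":0,"wz":0,"tx":-60,"ty":0,"tz":0,"hand":1},
    {"wx":0,"wy":0,"wz":0,"tx":-60,"ty":0,"tz":0,"hand":1},
    {"wx":0,"wy":0,"wz":0,"tx":-60,"ty":0,"tz":0,"hand":1},
    {"wx":0,"wy":0,"wz":0,"tx":-60,"ty":0,"tz":0,"hand":1},
    {"wx":0,"wy":0,"wz":0,"tx":-60,"ty":0,"tz":0,"hand":1},
    {"wx":0,"wy":0,"wz":0,"tx":-60,"ty":0,"tz":0,"hand":1},
    {"wx":0,"wy":0,"wz":0,"tx":-35,"ty":1,"tz":0,"hand":1},
  ],
)

```text
clock: 14.8
tcp_pos: [455.7, -299.4, 259.2]
eef_rot: [2.325, 2.112, 0.0]
wrist_force: [0.1, 1.3, -2.8]
width: 53.1
grip_force: 53.5
```

Request:
apply_moves(
  motion=[
    {"wx":0,"wy":0,"wz":0.1,"tx":0,"ty":0,"tz":0,"hand":1},
    {"wx":0,"wy":0,"wz":0.18,"tx":0,"ty":0,"tz":10,"hand":1},
    {"wx":0,"wy":0,"wz":0.18,"tx":0,"ty":0,"tz":20,"hand":1},
    {"wx":0,"wy":0,"wz":0.18,"tx":0,"ty":0,"tz":20,"hand":1},
    {"wx":0,"wy":0,"wz":0.18,"tx":0,"ty":0,"tz":20,"hand":1},
    {"wx":0,"wy":0,"wz":0.18,"tx":0,"ty":0,"tz":20,"hand":1},
    {"wx":0,"wy":0,"wz":0.18,"tx":0,"ty":0,"tz":20,"hand":1},
    {"wx":0,"wy":0,"wz":0.16,"tx":0,"ty":0,"tz":0,"hand":1},
  ],
)

```text
clock: 15.8
tcp_pos: [456.2, -296.6, 147.5]
eef_rot: [-3.134, -0.206, 0.002]
wrist_force: [-0.5, 0.1, -3.3]
width: 53.4
grip_force: 53.5
```

Request:
apply_moves(
  motion=[
    {"wx":0,"wy":0,"wz":0,"tx":0,"ty":0,"tz":0,"hand":1},
  ],
)

```text
clock: 15.92
tcp_pos: [456.7, -297.0, 148.9]
eef_rot: [3.134, 0.216, 0.001]
wrist_force: [0.3, -0.0, -3.2]
width: 52.8
grip_force: 53.5
```

Request:
apply_moves(
  motion=[
    {"wx":0,"wy":0,"wz":0,"tx":0,"ty":0,"tz":13,"hand":1},
    {"wx":0,"wy":0,"wz":0,"tx":0,"ty":0,"tz":7,"hand":1},
    {"wx":0,"wy":0,"wz":0,"tx":0,"ty":0,"tz":3,"hand":1},
    {"wx":0,"wy":0,"wz":0,"tx":0,"ty":0,"tz":1,"hand":1},
    {"wx":0,"wy":0,"wz":0,"tx":0,"ty":0,"tz":0,"hand":1},
  ],
)

```text
clock: 16.55
tcp_pos: [456.7, -296.8, 124.8]
eef_rot: [-3.134, -0.216, -0.0]
wrist_force: [-5.4, 6.2, 9.1]
width: 52.8
grip_force: 54.9
```

Request:
apply_moves(
  motion=[
    {"wx":0,"wy":0,"wz":0,"tx":0,"ty":0,"tz":0,"hand":0},
    {"wx":0,"wy":0,"wz":0,"tx":0,"ty":0,"tz":0,"hand":0},
    {"wx":0,"wy":0,"wz":0,"tx":0,"ty":0,"tz":0,"hand":0},
    {"wx":0,"wy":0,"wz":0,"tx":0,"ty":0,"tz":0,"hand":0},
    {"wx":0,"wy":0,"wz":0,"tx":0,"ty":0,"tz":-30,"hand":0},
    {"wx":0,"wy":0,"wz":0,"tx":0,"ty":0,"tz":-50,"hand":0},
    {"wx":0,"wy":0,"wz":-0.17,"tx":0,"ty":0,"tz":-54,"hand":0},
    {"wx":0,"wy":0,"wz":-0.17,"tx":0,"ty":0,"tz":0,"hand":0},
  ],
)

```text
clock: 17.55
tcp_pos: [457.4, -297.5, 262.8]
eef_rot: [3.046, 0.749, 0.007]
wrist_force: [0.3, -0.2, -0.8]
width: 85.5
grip_force: 0.0
```

Request:
apply_moves(
  motion=[
    {"wx":0,"wy":0,"wz":-0.17,"tx":0,"ty":0,"tz":0,"hand":0},
    {"wx":0,"wy":0,"wz":-0.17,"tx":0,"ty":0,"tz":0,"hand":0},
    {"wx":0,"wy":0,"wz":-0.17,"tx":0,"ty":0,"tz":0,"hand":0},
    {"wx":0,"wy":0,"wz":-0.17,"tx":0,"ty":0,"tz":0,"hand":0},
    {"wx":0,"wy":0,"wz":-0.17,"tx":0,"ty":0,"tz":0,"hand":0},
    {"wx":0,"wy":0,"wz":-0.15,"tx":0,"ty":0,"tz":0,"hand":0},
    {"wx":0,"wy":0,"wz":0,"tx":60,"ty":0,"tz":0,"hand":0},
    {"wx":0,"wy":0,"wz":0,"tx":60,"ty":0,"tz":0,"hand":0},
  ],
)

```text
clock: 18.55
tcp_pos: [467.7, -176.4, 257.8]
eef_rot: [-2.325, -2.113, -0.0]
wrist_force: [0.1, 0.1, 0.9]
width: 85.2
grip_force: 0.0
```

Request:
apply_moves(
  motion=[
    {"wx":0,"wy":0,"wz":0,"tx":60,"ty":0,"tz":0,"hand":0},
    {"wx":0,"wy":0,"wz":0,"tx":60,"ty":0,"tz":0,"hand":0},
    {"wx":0,"wy":0,"wz":0,"tx":60,"ty":0,"tz":0,"hand":0},
    {"wx":0,"wy":0,"wz":0,"tx":60,"ty":0,"tz":0,"hand":0},
    {"wx":0,"wy":0,"wz":0,"tx":60,"ty":0,"tz":0,"hand":0},
    {"wx":0,"wy":0,"wz":0,"tx":60,"ty":0,"tz":0,"hand":0},
    {"wx":0,"wy":0,"wz":0,"tx":60,"ty":0,"tz":0,"hand":0},
    {"wx":0,"wy":0,"wz":0,"tx":0,"ty":0,"tz":0,"hand":0},
  ],
)

```text
clock: 19.55
tcp_pos: [507.0, 243.9, 257.4]
eef_rot: [-2.319, -2.119, 0.001]
wrist_force: [0.4, -0.1, 0.6]
width: 85.5
grip_force: 0.0
```

Request:
apply_moves(
  motion=[
    {"wx":0,"wy":0,"wz":0,"tx":0,"ty":0,"tz":0,"hand":0},
  ],
)

```text
clock: 19.68
tcp_pos: [507.2, 240.6, 257.7]
eef_rot: [2.323, 2.115, -0.001]
wrist_force: [0.2, -0.8, -0.7]
width: 85.6
grip_force: 0.0
```

Request:
apply_moves(
  motion=[
    {"wx":0,"wy":0,"wz":0,"tx":0,"ty":0,"tz":45,"hand":0},
    {"wx":0,"wy":0,"wz":0,"tx":0,"ty":0,"tz":50,"hand":0},
    {"wx":0,"wy":0,"wz":0,"tx":0,"ty":0,"tz":38,"hand":0},
    {"wx":0,"wy":0,"wz":0,"tx":0,"ty":0,"tz":0,"hand":1},
    {"wx":0,"wy":0,"wz":0,"tx":0,"ty":0,"tz":0,"hand":1},
    {"wx":0,"wy":0,"wz":0,"tx":0,"ty":0,"tz":0,"hand":1},
    {"wx":0,"wy":0,"wz":0,"tx":0,"ty":0,"tz":0,"hand":1},
    {"wx":0,"wy":0,"wz":0,"tx":0,"ty":0,"tz":0,"hand":1},
  ],
)

```text
clock: 20.68
tcp_pos: [507.8, 240.8, 126.4]
eef_rot: [2.323, 2.114, 0.003]
wrist_force: [-1.9, -2.3, 6.2]
width: 56.9
grip_force: 54.5
```

Request:
apply_moves(
  motion=[
    {"wx":0,"wy":0,"wz":0,"tx":0,"ty":0,"tz":-20,"hand":1},
    {"wx":0,"wy":0,"wz":0,"tx":0,"ty":0,"tz":-40,"hand":1},
    {"wx":0,"wy":0,"wz":0,"tx":0,"ty":0,"tz":-40,"hand":1},
    {"wx":0,"wy":0,"wz":0,"tx":0,"ty":0,"tz":-30,"hand":1},
    {"wx":0,"wy":0,"wz":0,"tx":-30,"ty":-3,"tz":0,"hand":1},
    {"wx":0,"wy":0,"wz":0,"tx":-55.4,"ty":-8.1,"tz":0,"hand":1},
    {"wx":0,"wy":0,"wz":0,"tx":-55.4,"ty":-8.1,"tz":0,"hand":1},
    {"wx":0,"wy":0,"wz":0,"tx":-55.4,"ty":-8.1,"tz":0,"hand":1},
  ],
)

```text
clock: 21.68
tcp_pos: [460.9, 46.6, 256.3]
eef_rot: [2.322, 2.115, 0.002]
wrist_force: [2.2, -0.8, -3.1]
width: 56.6
grip_force: 54.5
```

Request:
apply_moves(
  motion=[
    {"wx":0,"wy":0,"wz":0,"tx":-55.4,"ty":-8.1,"tz":0,"hand":1},
    {"wx":0,"wy":0,"wz":0,"tx":-55.4,"ty":-8.1,"tz":0,"hand":1},
    {"wx":0,"wy":0,"wz":0,"tx":-55.4,"ty":-8.1,"tz":0,"hand":1},
    {"wx":0,"wy":0,"wz":0,"tx":-55.4,"ty":-8.1,"tz":0,"hand":1},
    {"wx":0,"wy":0,"wz":0,"tx":-55.4,"ty":-8.1,"tz":0,"hand":1},
    {"wx":0,"wy":0,"wz":0,"tx":-55.4,"ty":-8.1,"tz":0,"hand":1},
    {"wx":0,"wy":0,"wz":0,"tx":-30,"ty":-3.5,"tz":0,"hand":1},
    {"wx":0,"wy":0,"wz":0.1,"tx":0,"ty":0,"tz":0,"hand":1},
  ],
)

```text
clock: 22.68
tcp_pos: [375.0, -309.7, 256.0]
eef_rot: [2.43, 1.99, -0.0]
wrist_force: [0.2, 0.1, -3.5]
width: 56.8
grip_force: 54.5
```

Request:
apply_moves(
  motion=[
    {"wx":0,"wy":0,"wz":0.18,"tx":0,"ty":0,"tz":10,"hand":1},
    {"wx":0,"wy":0,"wz":0.18,"tx":0,"ty":0,"tz":20,"hand":1},
    {"wx":0,"wy":0,"wz":0.18,"tx":0,"ty":0,"tz":20,"hand":1},
    {"wx":0,"wy":0,"wz":0.18,"tx":0,"ty":0,"tz":20,"hand":1},
    {"wx":0,"wy":0,"wz":0.18,"tx":0,"ty":0,"tz":20,"hand":1},
    {"wx":0,"wy":0,"wz":0.18,"tx":0,"ty":0,"tz":20,"hand":1},
    {"wx":0,"wy":0,"wz":0.16,"tx":0,"ty":0,"tz":0,"hand":1},
    {"wx":0,"wy":0,"wz":0,"tx":0,"ty":0,"tz":0,"hand":1},
  ],
)

```text
clock: 23.68
tcp_pos: [376.0, -308.1, 145.9]
eef_rot: [3.134, 0.216, 0.001]
wrist_force: [0.1, -0.1, -3.1]
width: 56.6
grip_force: 54.3
```

Request:
apply_moves(
  motion=[
    {"wx":0,"wy":0,"wz":0,"tx":0,"ty":0,"tz":13,"hand":1},
    {"wx":0,"wy":0,"wz":0,"tx":0,"ty":0,"tz":7,"hand":1},
    {"wx":0,"wy":0,"wz":0,"tx":0,"ty":0,"tz":3.5,"hand":1},
    {"wx":0,"wy":0,"wz":0,"tx":0,"ty":0,"tz":1,"hand":1},
    {"wx":0,"wy":0,"wz":0,"tx":0,"ty":0,"tz":0,"hand":1},
  ],
)

```text
clock: 24.3
tcp_pos: [375.9, -307.9, 121.5]
eef_rot: [-3.134, -0.216, 0.0]
wrist_force: [-7.0, 8.2, 13.7]
width: 56.6
grip_force: 56.2
```

Request:
apply_moves(
  motion=[
    {"wx":0,"wy":0,"wz":0,"tx":0,"ty":0,"tz":0,"hand":0},
    {"wx":0,"wy":0,"wz":0,"tx":0,"ty":0,"tz":0,"hand":0},
    {"wx":0,"wy":0,"wz":0,"tx":0,"ty":0,"tz":0,"hand":0},
    {"wx":0,"wy":0,"wz":0,"tx":0,"ty":0,"tz":0,"hand":0},
    {"wx":0,"wy":0,"wz":0,"tx":0,"ty":0,"tz":-30,"hand":0},
    {"wx":0,"wy":0,"wz":0,"tx":0,"ty":0,"tz":-50,"hand":0},
    {"wx":0,"wy":0,"wz":0.1,"tx":0,"ty":0,"tz":-54,"hand":0},
    {"wx":0,"wy":0,"wz":0.13,"tx":0,"ty":0,"tz":0,"hand":0},
  ],
)

```text
clock: 25.3
tcp_pos: [376.5, -308.6, 259.0]
eef_rot: [3.134, -0.152, 0.008]
wrist_force: [0.1, -0.4, -1.4]
width: 85.4
grip_force: 0.0
```

Request:
apply_moves(
  motion=[
    {"wx":0,"wy":0,"wz":0,"tx":8.7,"ty":-56.6,"tz":0,"hand":0},
    {"wx":0,"wy":0,"wz":0,"tx":8.7,"ty":-56.6,"tz":0,"hand":0},
    {"wx":0,"wy":0,"wz":0,"tx":8.7,"ty":-56.6,"tz":0,"hand":0},
    {"wx":0,"wy":0,"wz":0,"tx":8.7,"ty":-56.6,"tz":0,"hand":0},
    {"wx":0,"wy":0,"wz":0,"tx":8.7,"ty":-56.6,"tz":0,"hand":0},
    {"wx":0,"wy":0,"wz":0,"tx":8.7,"ty":-56.6,"tz":0,"hand":0},
    {"wx":0,"wy":0,"wz":0,"tx":8.7,"ty":-56.6,"tz":0,"hand":0},
    {"wx":0,"wy":0,"wz":0,"tx":0,"ty":0,"tz":0,"hand":0},
  ],
)

```text
clock: 26.3
tcp_pos: [473.5, 83.9, 254.1]
eef_rot: [-3.138, 0.139, 0.001]
wrist_force: [0.9, -0.9, -0.0]
width: 85.4
grip_force: 0.0
```

```bash
python3 - <<'E'
from h import *
b=viewer.grab_frame('scene');a=viewer.grab_frame('top')
print(ctrl.get_state()['tcp_pos'])
r=lambda im,u,v,w,h,s: cv2.resize(im[v:v+h,u:u+w,::-1],None,fx=s,fy=s,interpolation=cv2.INTER_CUBIC)
cv2.imwrite('pics/f1.png',np.vstack([np.hstack([r(a,345,160,100,130,2),r(b,130,150,110,130,2),]),np.hstack([r(a,78,166,110,130,2),r(b,345,150,100,130,2)])]))
E
```

```text
[473.23751481  81.05804312 254.14700396]
```

View pics/f1.png

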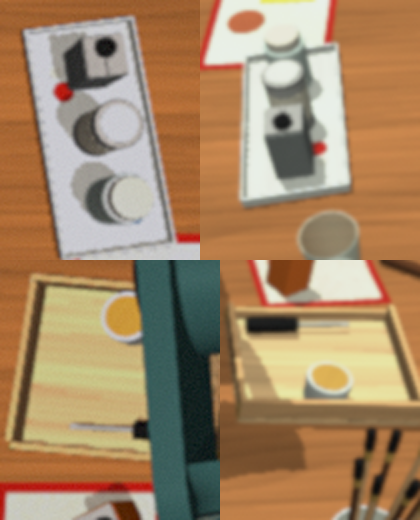

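Request:
apply_moves(
  motion=[
    {"wx":0,"wy":0,"wz":0,"tx":9.4,"ty":-56.4,"tz":0,"hand":0},
    {"wx":0,"wy":0,"wz":0,"tx":9.4,"ty":-56.4,"tz":0,"hand":0},
    {"wx":0,"wy":0,"wz":0,"tx":9.4,"ty":-56.4,"tz":0,"hand":0},
    {"wx":0,"wy":0,"wz":0,"tx":9.4,"ty":-56.4,"tz":0,"hand":0},
    {"wx":0,"wy":0,"wz":0,"tx":0,"ty":0,"tz":45,"hand":0},
    {"wx":0,"wy":0,"wz":0,"tx":0,"ty":0,"tz":45,"hand":0},
    {"wx":0,"wy":0,"wz":0,"tx":0,"ty":0,"tz":10,"hand":0},
    {"wx":0,"wy":0,"wz":0,"tx":0,"ty":0,"tz":0,"hand":0},
  ],
)

```text
clock: 27.4
tcp_pos: [532.3, 301.0, 155.2]
eef_rot: [-3.138, 0.148, -0.0]
wrist_force: [-0.1, 0.6, 1.1]
width: 85.4
grip_force: 0.0
```

Request:
apply_moves(
  motion=[
    {"wx":0,"wy":0,"wz":0,"tx":-1.5,"ty":-1,"tz":30,"hand":0},
    {"wx":0,"wy":0,"wz":0,"tx":0,"ty":0,"tz":25,"hand":0},
    {"wx":0,"wy":0,"wz":0,"tx":0,"ty":0,"tz":10,"hand":0},
    {"wx":0,"wy":0,"wz":0,"tx":0,"ty":0,"tz":0,"hand":1},
    {"wx":0,"wy":0,"wz":0,"tx":0,"ty":0,"tz":0,"hand":1},
    {"wx":0,"wy":0,"wz":0,"tx":0,"ty":0,"tz":0,"hand":1},
    {"wx":0,"wy":0,"wz":0,"tx":0,"ty":0,"tz":0,"hand":1},
    {"wx":0,"wy":0,"wz":0,"tx":0,"ty":0,"tz":0,"hand":1},
  ],
)

```text
clock: 28.4
tcp_pos: [531.2, 303.3, 91.5]
eef_rot: [-3.137, 0.146, -0.004]
wrist_force: [-0.9, -2.1, 6.3]
width: 58.5
grip_force: 54.0
```

Request:
apply_moves(
  motion=[
    {"wx":0,"wy":0,"wz":0,"tx":0,"ty":0,"tz":-20,"hand":1},
    {"wx":0,"wy":0,"wz":0,"tx":0,"ty":0,"tz":-50,"hand":1},
    {"wx":0,"wy":0,"wz":0,"tx":5,"ty":25,"tz":-30,"hand":1},
    {"wx":0,"wy":0,"wz":0,"tx":11,"ty":54,"tz":0,"hand":1},
    {"wx":0,"wy":0,"wz":0,"tx":11,"ty":54,"tz":0,"hand":1},
    {"wx":0,"wy":0,"wz":0,"tx":11,"ty":54,"tz":0,"hand":1},
    {"wx":0,"wy":0,"wz":0,"tx":11,"ty":54,"tz":0,"hand":1},
    {"wx":0,"wy":0,"wz":0,"tx":10,"ty":36,"tz":0,"hand":1},
  ],
)

```text
clock: 29.4
tcp_pos: [563.4, 19.6, 191.4]
eef_rot: [-3.138, 0.148, -0.003]
wrist_force: [0.9, 0.5, -1.4]
width: 58.4
grip_force: 54.2
```

Request:
apply_moves(
  motion=[
    {"wx":0,"wy":0,"wz":0,"tx":0,"ty":0,"tz":40,"hand":1},
    {"wx":0,"wy":0,"wz":0,"tx":0,"ty":0,"tz":35,"hand":1},
    {"wx":0,"wy":0,"wz":0,"tx":0,"ty":0,"tz":10,"hand":1},
    {"wx":0,"wy":0,"wz":0,"tx":0,"ty":0,"tz":0,"hand":1},
  ],
)

```text
clock: 29.9
tcp_pos: [563.6, 21.9, 105.6]
eef_rot: [-3.138, 0.146, -0.001]
wrist_force: [0.6, 0.2, -1.1]
width: 58.4
grip_force: 54.3
```

```bash
python3 - <<'E'
from h import *
b=viewer.grab_frame('scene');a=cv2.imread('pics/raw_scene0.png')
s=ctrl.get_state();print(s['tcp_pos'],s['wrist_force'])
cv2.imwrite('pics/g1.png',np.hstack([cv2.resize(im[190:290,250:350],None,fx=4,fy=4,interpolation=cv2.INTER_CUBIC) for im in(a,b[:,:,::-1])]))
E
```

```text
[563.9273667   21.92678558 106.18194678] [ 0.77530359 -0.4577249  -0.6974617 ]
```

View pics/g1.png

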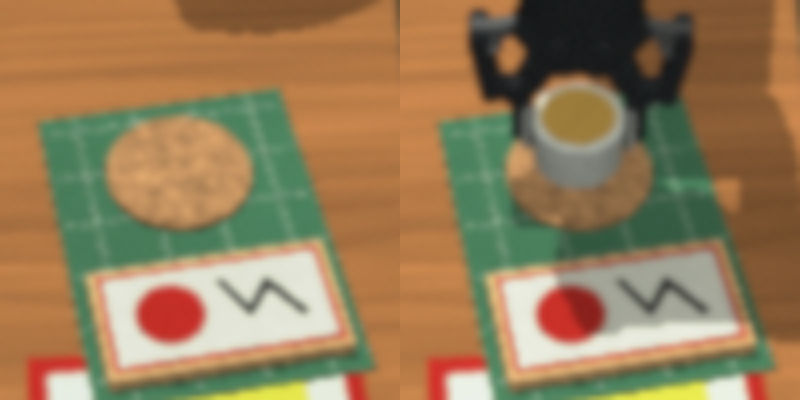

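```bash
python3 - <<'E'
from h import *
f=lambda U,V,z: pt('scene',(U+.5)/4-.5+250,(V+.5)/4-.5+190,z)
print(f(180,172,8),f(180,116,61))
E
```

```text
[567.49197318  23.74530872   8.        ] [566.19792329  22.80525395  61.        ]
```

Request:
apply_moves(
  motion=[
    {"wx":0,"wy":0,"wz":0,"tx":1,"ty":-1,"tz":8,"hand":1},
    {"wx":0,"wy":0,"wz":0,"tx":0,"ty":0,"tz":4,"hand":1},
    {"wx":0,"wy":0,"wz":0,"tx":0,"ty":0,"tz":2.5,"hand":1},
    {"wx":0,"wy":0,"wz":0,"tx":0,"ty":0,"tz":0,"hand":1},
  ],
)

```text
clock: 30.45
tcp_pos: [564.6, 22.8, 91.5]
eef_rot: [-3.138, 0.146, -0.0]
wrist_force: [-11.7, -0.3, 17.6]
width: 58.2
grip_force: 55.8
```

Request:
apply_moves(
  motion=[
    {"wx":0,"wy":0,"wz":0,"tx":0,"ty":0,"tz":0,"hand":0},
    {"wx":0,"wy":0,"wz":0,"tx":0,"ty":0,"tz":0,"hand":0},
    {"wx":0,"wy":0,"wz":0,"tx":0,"ty":0,"tz":0,"hand":0},
    {"wx":0,"wy":0,"wz":0,"tx":0,"ty":0,"tz":0,"hand":0},
    {"wx":0,"wy":0,"wz":0,"tx":0,"ty":0,"tz":-25,"hand":0},
    {"wx":0,"wy":0,"wz":0,"tx":0,"ty":0,"tz":-50,"hand":0},
    {"wx":0,"wy":0,"wz":0,"tx":0,"ty":0,"tz":-50,"hand":0},
    {"wx":0,"wy":0,"wz":0,"tx":0,"ty":0,"tz":-40,"hand":0},
  ],
)

```text
clock: 31.45
tcp_pos: [564.4, 22.7, 257.1]
eef_rot: [-3.138, 0.146, -0.002]
wrist_force: [-0.2, -0.5, 0.3]
width: 85.3
grip_force: 0.0
```

Request:
apply_moves(
  motion=[
    {"wx":0,"wy":0,"wz":-0.11,"tx":0,"ty":0,"tz":0,"hand":0},
    {"wx":0,"wy":0,"wz":-0.121,"tx":0,"ty":0,"tz":0,"hand":0},
    {"wx":0,"wy":0,"wz":0,"tx":-38.7,"ty":47,"tz":0,"hand":0},
    {"wx":0,"wy":0,"wz":0,"tx":-38.7,"ty":47,"tz":0,"hand":0},
    {"wx":0,"wy":0,"wz":0,"tx":-38.7,"ty":47,"tz":0,"hand":0},
    {"wx":0,"wy":0,"wz":0,"tx":-38.7,"ty":47,"tz":0,"hand":0},
    {"wx":0,"wy":0,"wz":0,"tx":-38.7,"ty":47,"tz":0,"hand":0},
    {"wx":0,"wy":0,"wz":0,"tx":-38.7,"ty":47,"tz":0,"hand":0},
  ],
)

```text
clock: 32.45
tcp_pos: [371.8, -289.9, 255.1]
eef_rot: [3.134, 0.217, 0.001]
wrist_force: [0.8, -1.2, -0.4]
width: 85.2
grip_force: 0.0
```

Request:
apply_moves(
  motion=[
    {"wx":0,"wy":0,"wz":0,"tx":0,"ty":20,"tz":0,"hand":0},
    {"wx":0,"wy":0,"wz":0,"tx":0,"ty":0,"tz":0,"hand":0},
  ],
)

```text
clock: 32.7
tcp_pos: [376.1, -309.0, 254.7]
eef_rot: [-3.134, -0.214, 0.0]
wrist_force: [-0.8, 0.4, -0.5]
width: 85.4
grip_force: 0.0
```

```bash
python3 - <<'E'
from h import *
print(ctrl.get_state()['tcp_pos'])
b=viewer.grab_frame('scene');a=viewer.grab_frame('top')
r=lambda im,u,v,w,h,s: cv2.resize(im[v:v+h,u:u+w,::-1],None,fx=s,fy=s,interpolation=cv2.INTER_CUBIC)
cv2.imwrite('pics/k1.png',np.hstack([r(a,210,130,100,100,4),r(b,250,190,100,100,4)]))
E
```

```text
[ 376.06613115 -309.02355485  254.683929  ]
```

View pics/k1.png

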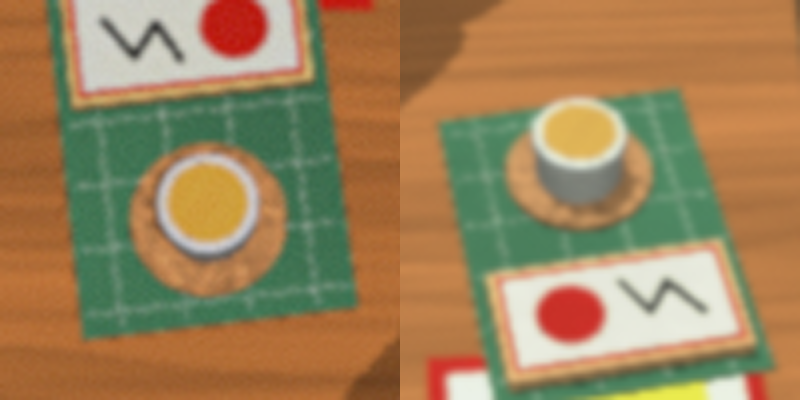

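Request:
apply_moves(
  motion=[
    {"wx":0,"wy":0,"wz":0,"tx":0,"ty":-1,"tz":45,"hand":0},
    {"wx":0,"wy":0,"wz":0,"tx":0,"ty":0,"tz":50,"hand":0},
    {"wx":0,"wy":0,"wz":0,"tx":0,"ty":0,"tz":38,"hand":0},
    {"wx":0,"wy":0,"wz":0,"tx":0,"ty":0,"tz":0,"hand":1},
    {"wx":0,"wy":0,"wz":0,"tx":0,"ty":0,"tz":0,"hand":1},
    {"wx":0,"wy":0,"wz":0,"tx":0,"ty":0,"tz":0,"hand":1},
    {"wx":0,"wy":0,"wz":0,"tx":0,"ty":0,"tz":0,"hand":1},
    {"wx":0,"wy":0,"wz":0,"tx":0,"ty":0,"tz":0,"hand":1},
  ],
)

```text
clock: 33.8
tcp_pos: [376.3, -307.6, 123.3]
eef_rot: [3.133, 0.216, 0.003]
wrist_force: [1.1, 2.0, 7.8]
width: 56.4
grip_force: 54.7
```

Request:
apply_moves(
  motion=[
    {"wx":0,"wy":0,"wz":0,"tx":0,"ty":0,"tz":-20,"hand":1},
    {"wx":0,"wy":0,"wz":0,"tx":0,"ty":0,"tz":-50,"hand":1},
    {"wx":0,"wy":0,"wz":-0.1,"tx":0,"ty":0,"tz":-40,"hand":1},
    {"wx":0,"wy":0,"wz":-0.18,"tx":0,"ty":0,"tz":-20,"hand":1},
    {"wx":0,"wy":0,"wz":-0.18,"tx":0,"ty":0,"tz":0,"hand":1},
    {"wx":0,"wy":0,"wz":-0.18,"tx":0,"ty":0,"tz":0,"hand":1},
    {"wx":0,"wy":0,"wz":-0.18,"tx":0,"ty":0,"tz":0,"hand":1},
    {"wx":0,"wy":0,"wz":-0.18,"tx":0,"ty":0,"tz":0,"hand":1},
  ],
)

```text
clock: 34.8
tcp_pos: [375.6, -307.3, 252.1]
eef_rot: [2.642, 1.7, -0.0]
wrist_force: [0.2, 0.0, -3.1]
width: 56.7
grip_force: 54.9
```

Request:
apply_moves(
  motion=[
    {"wx":0,"wy":0,"wz":-0.18,"tx":0,"ty":0,"tz":0,"hand":1},
    {"wx":0,"wy":0,"wz":-0.16,"tx":0,"ty":0,"tz":0,"hand":1},
    {"wx":0,"wy":0,"wz":0,"tx":30,"ty":3.5,"tz":0,"hand":1},
    {"wx":0,"wy":0,"wz":0,"tx":55.4,"ty":8,"tz":0,"hand":1},
    {"wx":0,"wy":0,"wz":0,"tx":55.4,"ty":8,"tz":0,"hand":1},
    {"wx":0,"wy":0,"wz":0,"tx":55.4,"ty":8,"tz":0,"hand":1},
    {"wx":0,"wy":0,"wz":0,"tx":55.4,"ty":8,"tz":0,"hand":1},
    {"wx":0,"wy":0,"wz":0,"tx":55.4,"ty":8,"tz":0,"hand":1},
  ],
)

```text
clock: 35.8
tcp_pos: [447.5, -3.9, 252.4]
eef_rot: [2.322, 2.115, 0.001]
wrist_force: [-0.1, -0.4, -2.6]
width: 56.4
grip_force: 54.9
```

Request:
apply_moves(
  motion=[
    {"wx":0,"wy":0,"wz":0,"tx":55.4,"ty":8,"tz":0,"hand":1},
    {"wx":0,"wy":0,"wz":0,"tx":55.4,"ty":8,"tz":0,"hand":1},
    {"wx":0,"wy":0,"wz":0,"tx":55.4,"ty":8,"tz":0,"hand":1},
    {"wx":0,"wy":0,"wz":0,"tx":55.4,"ty":8,"tz":0,"hand":1},
    {"wx":0,"wy":0,"wz":0,"tx":30,"ty":3.5,"tz":0,"hand":1},
    {"wx":0,"wy":0,"wz":0,"tx":0,"ty":0,"tz":30,"hand":1},
    {"wx":0,"wy":0,"wz":0,"tx":0,"ty":0,"tz":40,"hand":1},
    {"wx":0,"wy":0,"wz":0,"tx":0,"ty":0,"tz":0,"hand":1},
  ],
)

```text
clock: 36.8
tcp_pos: [505.2, 241.1, 179.4]
eef_rot: [-2.321, -2.115, 0.007]
wrist_force: [0.3, -0.5, -1.9]
width: 56.5
grip_force: 54.8
```

Request:
apply_moves(
  motion=[
    {"wx":0,"wy":0,"wz":0,"tx":0,"ty":1,"tz":25,"hand":1},
    {"wx":0,"wy":0,"wz":0,"tx":0,"ty":0,"tz":15,"hand":1},
    {"wx":0,"wy":0,"wz":0,"tx":0,"ty":0,"tz":5,"hand":1},
    {"wx":0,"wy":0,"wz":0,"tx":0,"ty":0,"tz":0,"hand":1},
    {"wx":0,"wy":0,"wz":0,"tx":0,"ty":0,"tz":0,"hand":1},
  ],
)

```text
clock: 37.42
tcp_pos: [507.6, 241.5, 137.9]
eef_rot: [2.322, 2.116, 0.002]
wrist_force: [-0.2, 1.4, -2.5]
width: 56.5
grip_force: 55.0
```

Request:
apply_moves(
  motion=[
    {"wx":0,"wy":0,"wz":0,"tx":0,"ty":0,"tz":7,"hand":1},
    {"wx":0,"wy":0,"wz":0,"tx":0,"ty":0,"tz":2.5,"hand":1},
    {"wx":0,"wy":0,"wz":0,"tx":0,"ty":0,"tz":0,"hand":1},
  ],
)

```text
clock: 37.8
tcp_pos: [507.4, 241.5, 128.3]
eef_rot: [2.322, 2.116, 0.001]
wrist_force: [-4.4, -2.0, 8.6]
width: 56.6
grip_force: 56.2
```

Request:
apply_moves(
  motion=[
    {"wx":0,"wy":0,"wz":0,"tx":0,"ty":0,"tz":0,"hand":0},
    {"wx":0,"wy":0,"wz":0,"tx":0,"ty":0,"tz":0,"hand":0},
    {"wx":0,"wy":0,"wz":0,"tx":0,"ty":0,"tz":0,"hand":0},
    {"wx":0,"wy":0,"wz":0,"tx":0,"ty":0,"tz":0,"hand":0},
    {"wx":0,"wy":0,"wz":0,"tx":0,"ty":0,"tz":-30,"hand":0},
    {"wx":0,"wy":0,"wz":0,"tx":0,"ty":0,"tz":-50,"hand":0},
    {"wx":0,"wy":0,"wz":0,"tx":0,"ty":0,"tz":-50,"hand":0},
    {"wx":0,"wy":0,"wz":0,"tx":-60,"ty":0,"tz":0,"hand":0},
  ],
)

```text
clock: 38.8
tcp_pos: [502.6, 183.2, 261.6]
eef_rot: [2.317, 2.119, 0.009]
wrist_force: [0.1, -1.8, -0.7]
width: 85.4
grip_force: 0.0
```

Request:
apply_moves(
  motion=[
    {"wx":0,"wy":0,"wz":0,"tx":-60,"ty":0,"tz":0,"hand":0},
    {"wx":0,"wy":0,"wz":0,"tx":-60,"ty":0,"tz":0,"hand":0},
    {"wx":0,"wy":0,"wz":0,"tx":-60,"ty":0,"tz":0,"hand":0},
    {"wx":0,"wy":0,"wz":0,"tx":-60,"ty":0,"tz":0,"hand":0},
    {"wx":0,"wy":0,"wz":0,"tx":-60,"ty":0,"tz":0,"hand":0},
    {"wx":0,"wy":0,"wz":0,"tx":-60,"ty":0,"tz":0,"hand":0},
    {"wx":0,"wy":0,"wz":0,"tx":-60,"ty":0,"tz":0,"hand":0},
    {"wx":0,"wy":0,"wz":0,"tx":-60,"ty":0,"tz":0,"hand":0},
  ],
)

```text
clock: 39.8
tcp_pos: [456.5, -298.3, 257.6]
eef_rot: [2.322, 2.115, 0.0]
wrist_force: [1.3, 1.0, 0.8]
width: 85.5
grip_force: 0.0
```

Request:
apply_moves(
  motion=[
    {"wx":0,"wy":0,"wz":0.16,"tx":0,"ty":0,"tz":0,"hand":0},
    {"wx":0,"wy":0,"wz":0.17,"tx":0,"ty":0,"tz":0,"hand":0},
    {"wx":0,"wy":0,"wz":0.17,"tx":0,"ty":0,"tz":0,"hand":0},
    {"wx":0,"wy":0,"wz":0.17,"tx":0,"ty":0,"tz":0,"hand":0},
    {"wx":0,"wy":0,"wz":0.17,"tx":0,"ty":0,"tz":10,"hand":0},
    {"wx":0,"wy":0,"wz":0.17,"tx":0,"ty":0,"tz":20,"hand":0},
    {"wx":0,"wy":0,"wz":0.17,"tx":0,"ty":0,"tz":20,"hand":0},
    {"wx":0,"wy":0,"wz":0.16,"tx":0,"ty":0,"tz":0,"hand":0},
  ],
)

```text
clock: 40.8
tcp_pos: [456.7, -296.0, 205.6]
eef_rot: [-3.133, -0.208, 0.003]
wrist_force: [-0.2, 0.3, 0.2]
width: 85.4
grip_force: 0.0
```

Request:
apply_moves(
  motion=[
    {"wx":0,"wy":0,"wz":0,"tx":0,"ty":0,"tz":0,"hand":0},
    {"wx":0,"wy":0,"wz":0,"tx":0,"ty":0,"tz":0,"hand":0},
  ],
)

```text
clock: 41.05
tcp_pos: [457.3, -296.3, 207.7]
eef_rot: [3.133, 0.222, 0.001]
wrist_force: [1.2, 0.1, 1.2]
width: 85.4
grip_force: 0.0
```

Request:
apply_moves(
  motion=[
    {"wx":0,"wy":0,"wz":0,"tx":0,"ty":0,"tz":40,"hand":0},
    {"wx":0,"wy":0,"wz":0,"tx":0,"ty":0,"tz":35,"hand":0},
    {"wx":0,"wy":0,"wz":0,"tx":0,"ty":0,"tz":9,"hand":0},
    {"wx":0,"wy":0,"wz":0,"tx":0,"ty":0,"tz":0,"hand":1},
    {"wx":0,"wy":0,"wz":0,"tx":0,"ty":0,"tz":0,"hand":1},
    {"wx":0,"wy":0,"wz":0,"tx":0,"ty":0,"tz":0,"hand":1},
    {"wx":0,"wy":0,"wz":0,"tx":0,"ty":0,"tz":0,"hand":1},
    {"wx":0,"wy":0,"wz":0,"tx":0,"ty":0,"tz":0,"hand":1},
  ],
)

```text
clock: 42.05
tcp_pos: [457.7, -296.7, 125.3]
eef_rot: [3.132, 0.217, 0.003]
wrist_force: [-0.5, 1.0, 7.4]
width: 53.0
grip_force: 52.5
```

Request:
apply_moves(
  motion=[
    {"wx":0,"wy":0,"wz":0,"tx":0,"ty":0,"tz":-20,"hand":1},
    {"wx":0,"wy":0,"wz":0,"tx":0,"ty":0,"tz":-50,"hand":1},
    {"wx":0,"wy":0,"wz":-0.1,"tx":0,"ty":0,"tz":-40,"hand":1},
    {"wx":0,"wy":0,"wz":-0.18,"tx":0,"ty":0,"tz":-20,"hand":1},
    {"wx":0,"wy":0,"wz":-0.18,"tx":0,"ty":0,"tz":0,"hand":1},
    {"wx":0,"wy":0,"wz":-0.18,"tx":0,"ty":0,"tz":0,"hand":1},
    {"wx":0,"wy":0,"wz":-0.18,"tx":0,"ty":0,"tz":0,"hand":1},
    {"wx":0,"wy":0,"wz":-0.18,"tx":0,"ty":0,"tz":0,"hand":1},
  ],
)

```text
clock: 43.05
tcp_pos: [457.0, -296.2, 254.9]
eef_rot: [2.641, 1.7, 0.001]
wrist_force: [0.8, -0.5, -2.5]
width: 53.1
grip_force: 53.9
```

Request:
apply_moves(
  motion=[
    {"wx":0,"wy":0,"wz":-0.18,"tx":0,"ty":0,"tz":0,"hand":1},
    {"wx":0,"wy":0,"wz":-0.16,"tx":0,"ty":0,"tz":0,"hand":1},
    {"wx":0,"wy":0,"wz":0,"tx":30,"ty":0,"tz":0,"hand":1},
    {"wx":0,"wy":0,"wz":0,"tx":60,"ty":0,"tz":0,"hand":1},
    {"wx":0,"wy":0,"wz":0,"tx":60,"ty":0,"tz":0,"hand":1},
    {"wx":0,"wy":0,"wz":0,"tx":60,"ty":0,"tz":0,"hand":1},
    {"wx":0,"wy":0,"wz":0,"tx":60,"ty":0,"tz":0,"hand":1},
    {"wx":0,"wy":0,"wz":0,"tx":60,"ty":0,"tz":0,"hand":1},
  ],
)

```text
clock: 44.05
tcp_pos: [487.4, 34.2, 255.2]
eef_rot: [2.321, 2.115, 0.002]
wrist_force: [2.3, 0.1, -3.3]
width: 53.1
grip_force: 53.8
```

Request:
apply_moves(
  motion=[
    {"wx":0,"wy":0,"wz":0,"tx":60,"ty":0,"tz":0,"hand":1},
    {"wx":0,"wy":0,"wz":0,"tx":60,"ty":0,"tz":0,"hand":1},
    {"wx":0,"wy":0,"wz":0,"tx":60,"ty":0,"tz":0,"hand":1},
    {"wx":0,"wy":0,"wz":0,"tx":60,"ty":0,"tz":0,"hand":1},
    {"wx":0,"wy":0,"wz":0,"tx":60,"ty":0,"tz":0,"hand":1},
    {"wx":0,"wy":0,"wz":0,"tx":35,"ty":-1,"tz":0,"hand":1},
    {"wx":0,"wy":0,"wz":0,"tx":0,"ty":0,"tz":20,"hand":1},
    {"wx":0,"wy":0,"wz":0,"tx":0,"ty":0,"tz":40,"hand":1},
  ],
)

```text
clock: 45.05
tcp_pos: [518.2, 366.1, 194.7]
eef_rot: [2.321, 2.116, 0.004]
wrist_force: [1.0, 0.3, -3.3]
width: 53.0
grip_force: 53.9
```

Request:
apply_moves(
  motion=[
    {"wx":0,"wy":0,"wz":0,"tx":0,"ty":0,"tz":0,"hand":1},
    {"wx":0,"wy":0,"wz":0,"tx":0,"ty":0,"tz":0,"hand":1},
  ],
)

```text
clock: 45.3
tcp_pos: [518.3, 365.6, 195.3]
eef_rot: [2.323, 2.115, 0.002]
wrist_force: [0.4, -0.0, -3.8]
width: 53.3
grip_force: 53.9
```

Request:
apply_moves(
  motion=[
    {"wx":0,"wy":0,"wz":0,"tx":0,"ty":0,"tz":30,"hand":1},
    {"wx":0,"wy":0,"wz":0,"tx":0,"ty":0,"tz":20,"hand":1},
    {"wx":0,"wy":0,"wz":0,"tx":0,"ty":0,"tz":10,"hand":1},
    {"wx":0,"wy":0,"wz":0,"tx":0,"ty":0,"tz":5,"hand":1},
    {"wx":0,"wy":0,"wz":0,"tx":0,"ty":0,"tz":0,"hand":1},
  ],
)

```text
clock: 45.92
tcp_pos: [518.2, 366.4, 130.4]
eef_rot: [-2.322, -2.116, -0.002]
wrist_force: [-5.3, -1.7, 4.9]
width: 53.0
grip_force: 54.6
```

Request:
apply_moves(
  motion=[
    {"wx":0,"wy":0,"wz":0,"tx":0,"ty":0,"tz":0,"hand":0},
    {"wx":0,"wy":0,"wz":0,"tx":0,"ty":0,"tz":0,"hand":0},
    {"wx":0,"wy":0,"wz":0,"tx":0,"ty":0,"tz":0,"hand":0},
    {"wx":0,"wy":0,"wz":0,"tx":0,"ty":0,"tz":0,"hand":0},
    {"wx":0,"wy":0,"wz":0,"tx":0,"ty":0,"tz":-30,"hand":0},
    {"wx":0,"wy":0,"wz":0,"tx":0,"ty":0,"tz":-50,"hand":0},
    {"wx":0,"wy":0,"wz":0,"tx":0,"ty":0,"tz":-50,"hand":0},
    {"wx":0,"wy":0,"wz":0,"tx":-58.9,"ty":7.4,"tz":0,"hand":0},
  ],
)

```text
clock: 46.92
tcp_pos: [520.4, 308.3, 262.8]
eef_rot: [2.318, 2.119, 0.01]
wrist_force: [0.8, -0.5, 0.0]
width: 85.3
grip_force: 0.0
```

Request:
apply_moves(
  motion=[
    {"wx":0,"wy":0,"wz":0,"tx":-58.9,"ty":7.4,"tz":0,"hand":0},
    {"wx":0,"wy":0,"wz":0,"tx":-58.9,"ty":7.4,"tz":0,"hand":0},
    {"wx":0,"wy":0,"wz":0,"tx":-58.9,"ty":7.4,"tz":0,"hand":0},
    {"wx":0,"wy":0,"wz":0,"tx":-58.9,"ty":7.4,"tz":0,"hand":0},
    {"wx":0,"wy":0,"wz":0,"tx":-58.9,"ty":7.4,"tz":0,"hand":0},
    {"wx":0,"wy":0,"wz":0,"tx":-58.9,"ty":7.4,"tz":0,"hand":0},
    {"wx":0,"wy":0,"wz":0,"tx":-58.9,"ty":7.4,"tz":0,"hand":0},
    {"wx":0,"wy":0,"wz":0,"tx":-58.9,"ty":7.4,"tz":0,"hand":0},
  ],
)

```text
clock: 47.92
tcp_pos: [534.7, -170.0, 258.6]
eef_rot: [2.322, 2.115, 0.001]
wrist_force: [1.9, 0.2, -0.7]
width: 85.9
grip_force: 0.0
```

Request:
apply_moves(
  motion=[
    {"wx":0,"wy":0,"wz":0,"tx":-58.9,"ty":7.4,"tz":0,"hand":0},
    {"wx":0,"wy":0,"wz":0,"tx":-58.9,"ty":7.4,"tz":0,"hand":0},
    {"wx":0,"wy":0,"wz":0.16,"tx":0,"ty":0,"tz":0,"hand":0},
    {"wx":0,"wy":0,"wz":0.17,"tx":0,"ty":0,"tz":0,"hand":0},
    {"wx":0,"wy":0,"wz":0.17,"tx":0,"ty":0,"tz":0,"hand":0},
    {"wx":0,"wy":0,"wz":0.17,"tx":0,"ty":0,"tz":0,"hand":0},
    {"wx":0,"wy":0,"wz":0.17,"tx":0,"ty":0,"tz":10,"hand":0},
    {"wx":0,"wy":0,"wz":0.17,"tx":0,"ty":0,"tz":20,"hand":0},
  ],
)

```text
clock: 48.92
tcp_pos: [539.0, -286.8, 228.8]
eef_rot: [3.057, 0.719, 0.002]
wrist_force: [-0.2, -0.5, 1.0]
width: 85.3
grip_force: 0.0
```

Request:
apply_moves(
  motion=[
    {"wx":0,"wy":0,"wz":0.17,"tx":0,"ty":0,"tz":20,"hand":0},
    {"wx":0,"wy":0,"wz":0.16,"tx":0,"ty":0,"tz":0,"hand":0},
    {"wx":0,"wy":0,"wz":0,"tx":0,"ty":0,"tz":0,"hand":0},
    {"wx":0,"wy":0,"wz":0,"tx":0,"ty":0,"tz":0,"hand":0},
  ],
)

```text
clock: 49.42
tcp_pos: [538.9, -286.7, 208.7]
eef_rot: [3.133, 0.222, 0.001]
wrist_force: [-1.1, -1.7, 0.3]
width: 85.4
grip_force: 0.0
```

Descend 86 mm, adjust tx −1, close.

Request:
apply_moves(
  motion=[
    {"wx":0,"wy":0,"wz":0,"tx":-1,"ty":0,"tz":40,"hand":0},
    {"wx":0,"wy":0,"wz":0,"tx":0,"ty":0,"tz":35,"hand":0},
    {"wx":0,"wy":0,"wz":0,"tx":0,"ty":0,"tz":11,"hand":0},
    {"wx":0,"wy":0,"wz":0,"tx":0,"ty":0,"tz":0,"hand":1},
    {"wx":0,"wy":0,"wz":0,"tx":0,"ty":0,"tz":0,"hand":1},
    {"wx":0,"wy":0,"wz":0,"tx":0,"ty":0,"tz":0,"hand":1},
    {"wx":0,"wy":0,"wz":0,"tx":0,"ty":0,"tz":0,"hand":1},
    {"wx":0,"wy":0,"wz":0,"tx":0,"ty":0,"tz":0,"hand":1},
  ],
)

```text
clock: 50.42
tcp_pos: [538.4, -287.1, 124.3]
eef_rot: [3.133, 0.217, 0.003]
wrist_force: [-0.9, 2.1, 5.6]
width: 49.7
grip_force: 52.0
```

Request:
apply_moves(
  motion=[
    {"wx":0,"wy":0,"wz":0,"tx":0,"ty":0,"tz":-20,"hand":1},
    {"wx":0,"wy":0,"wz":0,"tx":0,"ty":0,"tz":-50,"hand":1},
    {"wx":0,"wy":0,"wz":-0.1,"tx":0,"ty":0,"tz":-40,"hand":1},
    {"wx":0,"wy":0,"wz":-0.18,"tx":0,"ty":0,"tz":-20,"hand":1},
    {"wx":0,"wy":0,"wz":-0.18,"tx":0,"ty":0,"tz":0,"hand":1},
    {"wx":0,"wy":0,"wz":-0.18,"tx":0,"ty":0,"tz":0,"hand":1},
    {"wx":0,"wy":0,"wz":-0.18,"tx":0,"ty":0,"tz":0,"hand":1},
    {"wx":0,"wy":0,"wz":-0.18,"tx":0,"ty":0,"tz":0,"hand":1},
  ],
)

```text
clock: 51.42
tcp_pos: [537.7, -286.8, 254.0]
eef_rot: [2.641, 1.7, 0.001]
wrist_force: [0.3, -0.3, -3.2]
width: 49.2
grip_force: 53.1
```

Request:
apply_moves(
  motion=[
    {"wx":0,"wy":0,"wz":-0.18,"tx":0,"ty":0,"tz":0,"hand":1},
    {"wx":0,"wy":0,"wz":-0.16,"tx":0,"ty":0,"tz":0,"hand":1},
    {"wx":0,"wy":0,"wz":0,"tx":34,"ty":-7,"tz":0,"hand":1},
    {"wx":0,"wy":0,"wz":0,"tx":58,"ty":-12.4,"tz":0,"hand":1},
    {"wx":0,"wy":0,"wz":0,"tx":58,"ty":-12.4,"tz":0,"hand":1},
    {"wx":0,"wy":0,"wz":0,"tx":58,"ty":-12.4,"tz":0,"hand":1},
    {"wx":0,"wy":0,"wz":0,"tx":58,"ty":-12.4,"tz":0,"hand":1},
    {"wx":0,"wy":0,"wz":0,"tx":58,"ty":-12.4,"tz":0,"hand":1},
  ],
)

```text
clock: 52.42
tcp_pos: [498.5, 43.9, 254.1]
eef_rot: [2.322, 2.115, 0.002]
wrist_force: [1.1, 0.2, -2.3]
width: 49.8
grip_force: 53.0
```

Request:
apply_moves(
  motion=[
    {"wx":0,"wy":0,"wz":0,"tx":58,"ty":-12.4,"tz":0,"hand":1},
    {"wx":0,"wy":0,"wz":0,"tx":58,"ty":-12.4,"tz":0,"hand":1},
    {"wx":0,"wy":0,"wz":0,"tx":58,"ty":-12.4,"tz":0,"hand":1},
    {"wx":0,"wy":0,"wz":0,"tx":58,"ty":-12.4,"tz":0,"hand":1},
    {"wx":0,"wy":0,"wz":0,"tx":29,"ty":-6,"tz":0,"hand":1},
    {"wx":0,"wy":0,"wz":0,"tx":0,"ty":0,"tz":0,"hand":1},
    {"wx":0,"wy":0,"wz":0,"tx":0,"ty":0,"tz":10,"hand":1},
    {"wx":0,"wy":0,"wz":0,"tx":0,"ty":0,"tz":0,"hand":1},
  ],
)

```text
clock: 53.42
tcp_pos: [468.0, 306.2, 241.7]
eef_rot: [-2.323, -2.114, 0.002]
wrist_force: [0.1, 0.1, -3.0]
width: 49.7
grip_force: 53.1
```

Request:
apply_moves(
  motion=[
    {"wx":0,"wy":0,"wz":0,"tx":0,"ty":0,"tz":0,"hand":1},
    {"wx":0,"wy":0,"wz":0,"tx":0,"ty":0,"tz":0,"hand":1},
  ],
)

```text
clock: 53.68
tcp_pos: [468.2, 306.9, 242.7]
eef_rot: [2.323, 2.115, 0.001]
wrist_force: [0.3, -0.5, -3.5]
width: 49.4
grip_force: 53.1
```

Request:
apply_moves(
  motion=[
    {"wx":0,"wy":0,"wz":0,"tx":0,"ty":1,"tz":45,"hand":1},
    {"wx":0,"wy":0,"wz":0,"tx":0,"ty":0,"tz":38,"hand":1},
    {"wx":0,"wy":0,"wz":0,"tx":0,"ty":0,"tz":18,"hand":1},
    {"wx":0,"wy":0,"wz":0,"tx":0,"ty":0,"tz":9,"hand":1},
    {"wx":0,"wy":0,"wz":0,"tx":0,"ty":0,"tz":3.5,"hand":1},
    {"wx":0,"wy":0,"wz":0,"tx":0,"ty":0,"tz":0,"hand":1},
  ],
)

```text
clock: 54.42
tcp_pos: [469.4, 307.3, 129.8]
eef_rot: [2.322, 2.116, 0.002]
wrist_force: [0.0, -0.9, -3.2]
width: 49.6
grip_force: 53.1
```

Request:
apply_moves(
  motion=[
    {"wx":0,"wy":0,"wz":0,"tx":0,"ty":0,"tz":0,"hand":0},
    {"wx":0,"wy":0,"wz":0,"tx":0,"ty":0,"tz":0,"hand":0},
    {"wx":0,"wy":0,"wz":0,"tx":0,"ty":0,"tz":0,"hand":0},
    {"wx":0,"wy":0,"wz":0,"tx":0,"ty":0,"tz":0,"hand":0},
    {"wx":0,"wy":0,"wz":0,"tx":0,"ty":0,"tz":-30,"hand":0},
    {"wx":0,"wy":0,"wz":0,"tx":0,"ty":0,"tz":-50,"hand":0},
    {"wx":0,"wy":0,"wz":0,"tx":0,"ty":0,"tz":-60,"hand":0},
    {"wx":0,"wy":0,"wz":0,"tx":-60,"ty":0,"tz":0,"hand":0},
  ],
)

```text
clock: 55.42
tcp_pos: [464.4, 248.9, 273.9]
eef_rot: [2.317, 2.118, 0.011]
wrist_force: [1.3, -0.4, 0.1]
width: 85.0
grip_force: 0.0
```

Request:
apply_moves(
  motion=[
    {"wx":0,"wy":0,"wz":0,"tx":-60,"ty":0,"tz":0,"hand":0},
    {"wx":0,"wy":0,"wz":0,"tx":-60,"ty":0,"tz":0,"hand":0},
    {"wx":0,"wy":0,"wz":0,"tx":-60,"ty":0,"tz":0,"hand":0},
    {"wx":0,"wy":0,"wz":0,"tx":-60,"ty":0,"tz":0,"hand":0},
    {"wx":0,"wy":0,"wz":0,"tx":-60,"ty":0,"tz":0,"hand":0},
    {"wx":0,"wy":0,"wz":0,"tx":-60,"ty":0,"tz":0,"hand":0},
    {"wx":0,"wy":0,"wz":0,"tx":-60,"ty":0,"tz":0,"hand":0},
    {"wx":0,"wy":0,"wz":0,"tx":0,"ty":0,"tz":0,"hand":0},
  ],
)

```text
clock: 56.42
tcp_pos: [423.7, -174.1, 268.8]
eef_rot: [-2.328, -2.11, 0.001]
wrist_force: [-0.1, 1.0, 0.2]
width: 85.2
grip_force: 0.0
```

```bash
python3 - <<'E'
from h import *
s=ctrl.get_state();print(s['tcp_pos'],s['clock'])
a=viewer.grab_frame('top')
r=lambda im,u,v,w,h,s: cv2.resize(im[v:v+h,u:u+w],None,fx=s,fy=s,interpolation=cv2.INTER_CUBIC)
o=cv2.imread('pics/raw_top0.png')
cv2.imwrite('pics/z.png',np.vstack([np.hstack([r(i,78,166,130,100,3) for i in(o,a[:,:,::-1])]),r(a[:,:,::-1],210,130,260,85,3)]))
E
```

```text
[ 423.66010518 -174.08975547  268.78383561] 56.425
```

View pics/z.png

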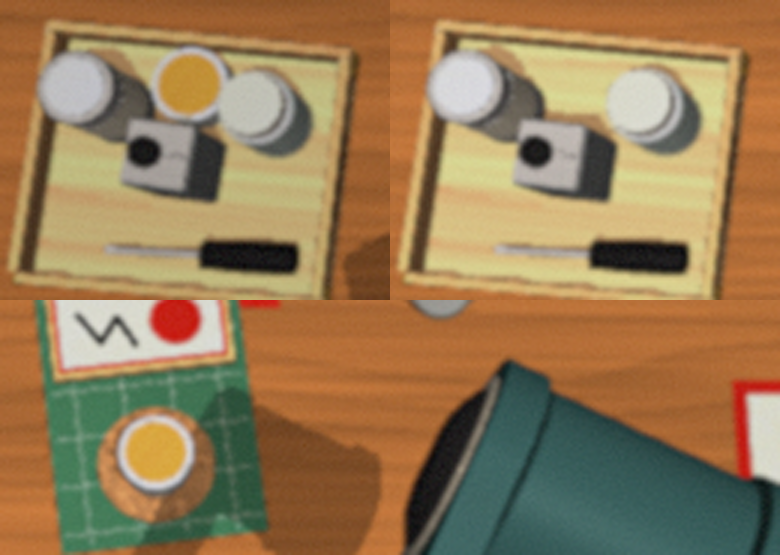

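The round tin, square can and paint jar show at the same pixel positions as before, within about 1 px, and the flat tin sits on the coaster. The arm is clear of everything.

```bash
python3 -c "
from station import ctrl
print(ctrl.sign_off())"
```

```text
the job is handed in; nothing more can be done
None
```

The flat tin is upright near the middle of the cork coaster, and the round tin, square can and paint jar are back in the caddy where they stood, as far as the last camera picture shows; the job was handed in at about 56 s, and no verdict came back.

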